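# Take down the stack of laps into their dishes

### The job

Four small laps stand stacked on the lap stand, each located on the spigot below. Take the stack apart from the top down, lifting each lap by its hub, and lay it flat and centred, hub up, in the dish made for its size before you lift the next one, so that no grit is carried from one to another. Set the laps down, do not drop or tip them, and leave the handpiece where it lies.

Things in the scene. Friction and masses are not known exactly. Their poses are not given: they have to be found in the camera images.
- lap_40_hub (a point): 40 mm lap, dark wood, top of the stack at the start: round plate 40 mm across, 8 mm thick; on it a knurled hub 26 mm across, 16 mm high, to grasp from above; on that a spigot 12 mm across, 6 mm high; a matching socket 17 mm across, 8 mm deep in the underside. Point: on the axis half-way up the hub, 16 mm above the lap's underside, 8 mm above the plate's upper face. z: the lap's axis, up.
- lap_60_hub (a point): 60 mm lap, zinc grey, second from the top of the stack at the start: round plate 60 mm across, 8 mm thick; on it a knurled hub 26 mm across, 16 mm high, to grasp from above; on that a spigot 12 mm across, 6 mm high; a matching socket 17 mm across, 8 mm deep in the underside. Point: on the axis half-way up the hub, 16 mm above the lap's underside, 8 mm above the plate's upper face. z: the lap's axis, up.
- lap_80_hub (a point): 80 mm lap, dark cast iron, third from the top of the stack at the start: round plate 80 mm across, 8 mm thick; on it a knurled hub 26 mm across, 16 mm high, to grasp from above; on that a spigot 12 mm across, 6 mm high; a matching socket 17 mm across, 8 mm deep in the underside. Point: on the axis half-way up the hub, 16 mm above the lap's underside, 8 mm above the plate's upper face. z: the lap's axis, up.
- lap_100_hub (a point): 100 mm lap, dull brown copper, lowest of the stack at the start: round plate 100 mm across, 8 mm thick; on it a knurled hub 26 mm across, 16 mm high, to grasp from above; on that a spigot 12 mm across, 6 mm high; a matching socket 17 mm across, 8 mm deep in the underside. Point: on the axis half-way up the hub, 16 mm above the lap's underside, 8 mm above the plate's upper face. z: the lap's axis, up.
- dish_40: Dish for the 40 mm lap: loose, shallow, round, dark grey with a felt floor, 54 mm inside, 62 mm outside, rim 10 mm above the bench, floor 3 mm above it. Origin: centre of its underside, on the bench; z up. With the lap lying on the floor the lap's hub point is 19 mm above this origin.
- dish_60: Dish for the 60 mm lap: loose, shallow, round, dark grey with a felt floor, 74 mm inside, 82 mm outside, rim 10 mm above the bench, floor 3 mm above it. Origin: centre of its underside, on the bench; z up. With the lap lying on the floor the lap's hub point is 19 mm above this origin.
- dish_80: Dish for the 80 mm lap: loose, shallow, round, dark grey with a felt floor, 94 mm inside, 102 mm outside, rim 10 mm above the bench, floor 3 mm above it. Origin: centre of its underside, on the bench; z up. With the lap lying on the floor the lap's hub point is 19 mm above this origin.
- dish_100: Dish for the 100 mm lap: loose, shallow, round, dark grey with a felt floor, 114 mm inside, 122 mm outside, rim 10 mm above the bench, floor 3 mm above it. Origin: centre of its underside, on the bench; z up. With the lap lying on the floor the lap's hub point is 19 mm above this origin.
- lap_stand: Dark grey cast stand that does not move, low round foot 120 mm across, which carries the stack. Undersides of the laps at the start: 100 mm lap 22 mm above the bench, 80 mm lap 46, 60 mm lap 70, 40 mm lap 94; each rests on the hub (or stand) below, that spigot in its socket with 2.5 mm play all round: 8 mm straight up frees it. Origin: centre of its underside, on the bench; z up.
- handpiece_mid (a point): Facetting handpiece lying on the bench behind the work, a bystander to leave alone: 41 mm wide and high, 115 mm long. Point: its middle, half-way up.

How it is judged:
On the way, in this order (a step that is already met when the one before it is completed fails the run):
1. the 40 mm lap lies flat in its own dish, let go (horizontal distance between lap_40_hub and dish_40 below 0.012 m and z of lap_40_hub in the frame of dish_40 below 0.022 m and angle between lap_40_hub's own z axis and vertical below 0.06 rad and contact force between the fingers and lap_40 below 0.3 N), for 0.2 s.
2. the 60 mm lap lies flat in its own dish, let go (horizontal distance between lap_60_hub and dish_60 below 0.012 m and z of lap_60_hub in the frame of dish_60 below 0.022 m and angle between lap_60_hub's own z axis and vertical below 0.06 rad and contact force between the fingers and lap_60 below 0.3 N), for 0.2 s.
3. the 80 mm lap lies flat in its own dish, let go (horizontal distance between lap_80_hub and dish_80 below 0.012 m and z of lap_80_hub in the frame of dish_80 below 0.022 m and angle between lap_80_hub's own z axis and vertical below 0.06 rad and contact force between the fingers and lap_80 below 0.3 N), for 0.2 s.
4. the 100 mm lap lies flat in its own dish, let go (horizontal distance between lap_100_hub and dish_100 below 0.012 m and z of lap_100_hub in the frame of dish_100 below 0.022 m and angle between lap_100_hub's own z axis and vertical below 0.06 rad and contact force between the fingers and lap_100 below 0.3 N), for 0.2 s.
At the end, for the whole second after the job is handed in: Each lap lies flat on the floor of the dish for its size: hub point less than 12 mm from the dish's axis, less than 22 mm above the dish's underside, tilted less than 0.06 rad; all are let go and at rest (all of step 1 and all of step 2 and all of step 3 and all of step 4 and linear speed of each of lap_40, lap_60, lap_80, lap_100 below 0.02 m/s); the robot touches nothing.
It fails at once if a lap is dropped (free of the fingers and faster than 0.6 m/s, a fall of about 2 cm) ((linear speed of lap_40 above 0.6 m/s and contact force between the fingers and lap_40 below 0.05 N) or (linear speed of lap_60 above 0.6 m/s and contact force between the fingers and lap_60 below 0.05 N) or (linear speed of lap_80 above 0.6 m/s and contact force between the fingers and lap_80 below 0.05 N) or (linear speed of lap_100 above 0.6 m/s and contact force between the fingers and lap_100 below 0.05 N)).
It fails at once if a lap is tipped by more than 0.6 rad (angle between any of lap_40_hub, lap_60_hub, lap_80_hub, lap_100_hub's own z axis and vertical above 0.6 rad).
It fails at once if the handpiece is moved by more than 2 cm (distance of handpiece_mid from where it was at the start of the episode above 0.02 m).
It also fails if it takes over 128 s, if anything falls off the work surface, if the arm or the gripper's body presses on something with over 40 N, if the wrist force passes 120 N, or if a joint passes its speed limit or range.

### The arm

A 6-joint arm with a two-finger parallel gripper is mounted at the origin on a cart in front of the work surface, level with it; the furniture and walls round the work are solid. World frame = base frame: x ahead of the robot, y to its left, z up, the work surface at z = 0. Lengths are in m, angles in rad, forces in N, time in s.
With the tool pointing down it reaches from about 0.25 to 0.775 m from the base axis. Payload 4 kg.
Tool frame: the origin (TCP) lies on the centre line of the jaws, within the pads' length; the fingertips stand 8 mm ahead of it and the grasp point (between the pads) lies 11 mm behind it; z points along the fingers, y is the direction in which the jaws open and shut (so a half turn about z gives the same grasp; the last joint's range is limited). The gripper opens to 94 mm and grips with 3 to 60 N. Pads are 16 mm wide; open, the fingers measure 119 mm over their backs; the gripper's body (75 mm by 177 mm) begins 78 mm behind the grasp point.
Start: joints at [-1.209, 0.087, 1.371, -0, 1.684, -0.103], TCP at [0.247, -0.492, 0.214] pointing down, gripper open.
Joint ranges: [-3.1, 3.1], [-0.76, 2.03], [0.27, 2.55], [-1.08, 4.22], [0.17, 2.65], [-2.57, 2.57]. Speed limits (rad/s): [2.79, 2.79, 3.14, 3.14, 3.14, 3.14].

### API

Orientations are given as [roll, pitch, yaw] about the fixed x, y, z axes, in that order (R = Rz(yaw) Ry(pitch) Rx(roll)).
In Python, from bench import robot, cams, close_job gives the robot as it stands.
- The arm moves only by the tool arm_command, never from a script. Its argument "plan" is one flat list of numbers, 7 for each row, row after row: the shift along the tool's x, y, z in cm, then the turn, a rotation vector about the tool's x, y, z in degrees, then the closure, from 0 (fully open) to 1 (shut). A call has 1 to 8 rows; each row shifts and turns the commanded pose from where the row before left it, along the tool's axes as they then stand; what a row does not reach is not made up. A row lasts 1/8 s, in which the tool goes at most 62.5 mm and 10.7 degrees, less where a joint would pass 70% of its speed; a pose out of reach is approached as far as the arm can. A call with a gripper value outside its range is refused whole. The fingers move at their own pace and stop on an object; the grip force is fixed at half the most. Time passes only in rows, so rows that do not move let the fingers close. It gives the time, the measured TCP pose, the force and the opening at its end, in the units of the state.
- robot.get_obs(): the state, without advancing time (a new reading comes with each control period).
- cams.snapshot(name): name is "scene" or "top" or "wrist"; returns a dict with "pixels" (400x640x3 uint8, red, green, blue), "fov_y" (degrees; the focal length in pixels is half the picture's height over the tangent of half this angle, whatever the lens; pixels are square), "cx", "cy" (the principal point, pixels), "camera_from_world" (4x4, takes a point from world to camera coordinates); the wrist camera has in their place "tool_from_camera" (4x4, takes a point from camera to tool coordinates, whose origin is the TCP and whose axes are the flange's). Camera axes: x right, y up, looking along -z (the intrinsics and any distortion apply to the point x, -y, -z); pixel columns grow to the right and rows downward; lengths in m; the calibration is good to about 2 mm. A picture is of the moment at which its call begins: read the wrist's pose just before it. There is no depth.
- close_job(): hands the job in, once; it reports no verdict.
The state is a dict: "time": time; "joint_positions": joint angles; "qvel": joint speeds; "joint_torque": joint torques, N m; "tool_pos": TCP position; "ee_rot": TCP orientation; "wrist_force": force on the tool from outside, world axes, zero at the start; "wrist_torque": the same for the moment, N m; "width": finger opening in m.
Only numpy, scipy, OpenCV 4.12 (cv2) and the standard library are available. Lean on these libraries where they do the work, as an engineer would, in place of code of your own. Each camera call takes 0.05 s, during which the arm holds its last target.

## Working session

There is one attempt and no reset: what is moved stays moved. The work goes in short steps, Python scripts to look and compute and a tool call to move; the robot and the scene stay as the last step left them, time stands still between calls to the robot, and variables do not carry over. Pictures are saved under pics/ and viewed, and the job is handed in when it is done.

Besides the shell and the picture viewer there is one more tool, called after ">>>" by a JSON object that holds its "method" and its "body", one argument or row to a line. arm_command: Moves the arm, as the interface text tells. Its arguments: {"type":"object","properties":{"plan":{"type":"array","items":{"type":"number"}}},"required":["plan"]}

```bash
ls; mkdir -p pics; python3 - <<'E'
from bench import robot,cams
import cv2
print(robot.get_obs())
for n in ["scene","top","wrist"]:
    s=cams.snapshot(n); cv2.imwrite(f"pics/{n}0.png",s["pixels"][:,:,::-1]); print({k:v for k,v in s.items() if k!="pixels"})
E
```

```text
pics
{'time': 0.0, 'joint_positions': array([-1.20911375e+00,  8.79235537e-02,  1.37226390e+00, -5.78038284e-06,
        1.68360542e+00, -1.03128832e-01]), 'qvel': array([-0.00055283,  0.00066341, -0.00019242, -0.00018226, -0.0018729 ,
        0.000636  ]), 'joint_torque': array([-1.07727003e-03, -3.40186930e+01, -3.02427685e+01,  7.16688344e-02,
        3.30369116e-02, -1.65475385e-04]), 'tool_pos': array([ 0.24632662, -0.49114795,  0.21231647]), 'ee_rot': array([-3.13940353e+00, -2.20789680e-04,  4.64810524e-01]), 'wrist_force': array([0.74767947, 1.2087347 , 0.06427962]), 'wrist_torque': array([ 0.0312512 ,  0.00792981, -0.00121746]), 'width': 0.0940564013895791}
{'fov_y': 43.64288668492384, 'cx': 319.3106942041317, 'cy': 208.8439787991239, 'camera_from_world': array([[ 0.86989036, -0.49288234, -0.01891452, -0.463089  ],
       [ 0.2079828 ,  0.33175871,  0.92015179, -0.17316908],
       [-0.44725151, -0.80436507,  0.39110475, -1.06203594],
       [ 0.        ,  0.        ,  0.        ,  1.        ]])}
{'fov_y': 53.31076112336874, 'cx': 317.94567580794774, 'cy': 197.0785909008696, 'camera_from_world': array([[ 0.01774481, -0.99980479, -0.00868914, -0.02954345],
       [ 0.99593879,  0.01690766,  0.0884311 , -0.51525174],
       [-0.08826692, -0.01022305,  0.9960444 , -1.10936672],
       [ 0.        ,  0.        ,  0.        ,  1.        ]])}
{'fov_y': 68.10820054205581, 'cx': 317.4372966680687, 'cy': 194.00475687830405, 'tool_from_camera': array([[-9.43350794e-04,  9.57414516e-01,  2.88715352e-01,
         8.42648435e-02],
       [ 9.99999478e-01,  1.01641145e-03, -1.03135395e-04,
         4.47788281e-04],
       [-3.92196913e-04,  2.88715104e-01, -9.57414975e-01,
        -1.70421779e-01],
       [ 0.00000000e+00,  0.00000000e+00,  0.00000000e+00,
         1.00000000e+00]])}
```

View pics/scene0.png

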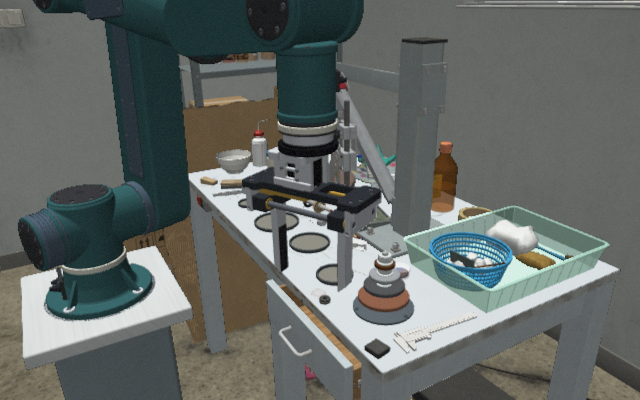

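View pics/top0.png

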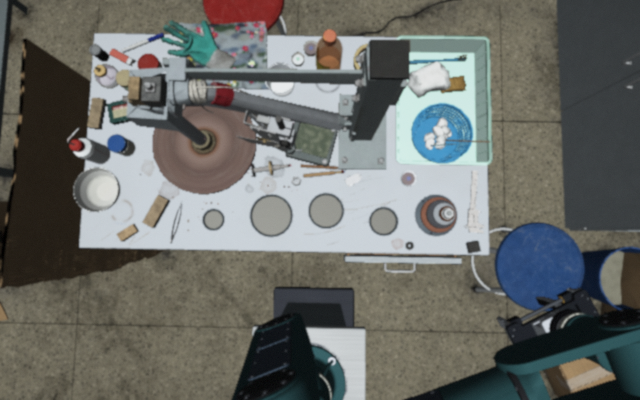

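View pics/wrist0.png

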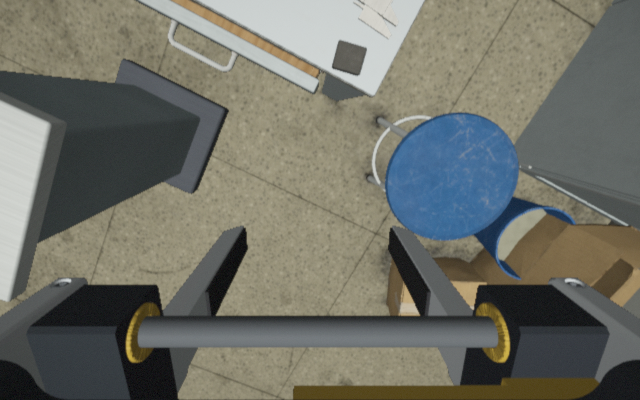

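The top view shows the stack at about (438,214). The dishes sit at about (213,219), (271,215), (326,210) and (383,221). Next I'll crop and measure.

```bash
cat > h.py <<'E'
import numpy as np, cv2
from bench import robot,cams
from scipy.spatial.transform import Rotation as R
def K(s):
    f=s["pixels"].shape[0]/2/np.tan(np.radians(s["fov_y"]/2)); return f,s["cx"],s["cy"]
def cw(s,T=None):
    return np.linalg.inv(s["camera_from_world"]) if T is None else T
def tool(o): 
    T=np.eye(4);T[:3,:3]=R.from_euler('xyz',o["ee_rot"]).as_matrix();T[:3,3]=o["tool_pos"];return T
def ray(s,M,u,v):
    f,cx,cy=K(s); d=M[:3,:3]@np.array([(u-cx)/f,-(v-cy)/f,-1]); return M[:3,3],d
def plane(s,M,u,v,z):
    o,d=ray(s,M,u,v); return o+d*(z-o[2])/d[2]
def proj(s,M,p):
    f,cx,cy=K(s); q=np.linalg.inv(M)@np.append(p,1); return np.array([cx+f*q[0]/-q[2],cy-f*q[1]/-q[2]])
def wrist():
    o=robot.get_obs(); s=cams.snapshot("wrist"); return s,tool(o)@s["tool_from_camera"],o
E
python3 - <<'E'
from h import *
s=cams.snapshot("top"); M=cw(s); im=s["pixels"]
c=im[180:260,180:480,::-1]; cv2.imwrite("pics/topcrop1.png",cv2.resize(c,None,fx=2.6,fy=2.6,interpolation=cv2.INTER_CUBIC))
g=cv2.cvtColor(im,cv2.COLOR_RGB2HSV)
m=(g[:,:,2]<185).astype(np.uint8)*255; m[:185]=0; m[246:]=0
n,l,st,ce=cv2.connectedComponentsWithStats(m)
for i in range(1,n):
    if st[i,4]<200: continue
    cn=max(cv2.findContours((l==i).astype(np.uint8),0,1)[0],key=len)[:,0].astype(float)
    P=np.array([plane(s,M,u,v,.010)[:2] for u,v in cn])
    (x,y),r=cv2.minEnclosingCircle(P.astype(np.float32)*1000)
    A=np.c_[2*P,np.ones(len(P))]; k=np.linalg.lstsq(A,(P**2).sum(1),rcond=None)[0]
    print(st[i],ce[i],"lsq",k[:2],"D",2000*np.sqrt(k[2]+k[0]**2+k[1]**2),"enc",x,y,2*r)
E
```

```text
[   0  185  121   61 5380] [ 44.42936803 213.766171  ] lsq [0.47155695 0.74160991] D 271.0093548000273 enc 464.96875 726.4655151367188 379.95123291015625
[173 185  60  10 414] [202.92270531 188.46859903] lsq [0.57347333 0.31372694] D 123.82824816193487 enc 546.1705932617188 313.63140869140625 170.85546875
[ 487  185  153   61 9274] [563.48274747 214.95611387] lsq [ 0.48035659 -0.71993058] D 345.463396825216 enc 477.93914794921875 -722.7982177734375 466.3542175292969
[142 192  29  37 517] [156.28239845 210.52611219] lsq [0.47093593 0.44434416] D 78.70525105815476 enc 472.02960205078125 444.29620361328125 104.94483184814453
[ 308  193   37   36 1050] [325.66952381 210.37428571] lsq [ 0.47915785 -0.04326102] D 102.22958139257231 enc 479.0794677734375 -43.57442092895508 105.25608825683594
[ 249  194   44   44 1496] [270.82553476 215.21256684] lsq [0.46266354 0.11362126] D 122.5276743623851 enc 462.7048034667969 113.78514862060547 125.16093444824219
[ 415  194   43   43 1396] [435.37464183 214.8474212 ] lsq [ 0.47199466 -0.35748677] D 119.23629167757196 enc 471.98809814453125 -357.5071716308594 122.40103149414062
[368 206  31  30 704] [383.23295455 220.84801136] lsq [ 0.45206519 -0.20792536] D 82.84963911318087 enc 451.69818115234375 -207.48745727539062 86.14618682861328
[202 208  23  23 408] [212.96813725 219.24264706] lsq [0.44806976 0.27920055] D 62.88517118506537 enc 448.352783203125 279.25457763671875 65.88546752929688
[116 223  23  19 231] [127.54112554 232.46320346] lsq [0.40667993 0.52304615] D 49.77304637160692 enc 408.601806640625 524.4539794921875 64.25415802001953
```

View pics/topcrop1.png

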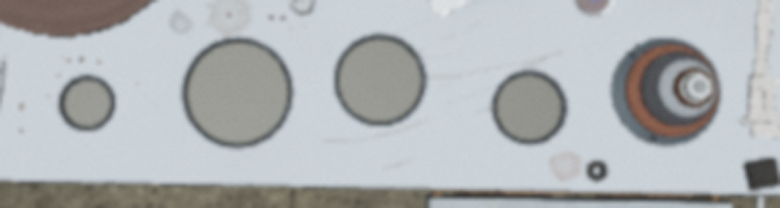

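Each dish's measured outside diameter matches its label to within 1 mm: 62.9, 82.8, 102.2 and 122.5 mm. I'll turn the yaw to 0 and move above the stack to look with the wrist camera.

>>> {"method": "arm_command", "body": {
  "plan": [0,0,-0.8,0,0,8.9,0,0,0,-0.8,0,0,8.9,0,0,0,-0.4,0,0,8.8,0,4.5,-2.7,0,0,0,0,0,4.5,-2.7,0,0,0,0,0,4.5,-2.7,0,0,0,0,0,4.5,-2.7,0,0,0,0,0,4.5,-2.7,0,0,0,0,0]
}}

```text
time: 1.2
tool_pos: [0.4727, -0.3555, 0.2332]
ee_rot: [3.142, 0.0, 0.0]
wrist_force: [0.1, -0.7, -0.3]
width: 0.0939
```

>>> {"method": "arm_command", "body": {
  "plan": [0,0,0,0,0,0,0,0,0,0,0,0,0,0]
}}

```text
time: 1.45
tool_pos: [0.4711, -0.3567, 0.2331]
ee_rot: [3.142, 0.001, 0.001]
wrist_force: [-0.1, 0.4, -0.2]
width: 0.094
```

```bash
python3 - <<'E'
from h import *
for i in range(3):
    s,M,o=wrist(); print(o["time"],o["tool_pos"],o["ee_rot"],o["width"],o["qvel"].max())
cv2.imwrite("pics/w1.png",s["pixels"][:,:,::-1])
print(proj(s,M,np.array([.472,-.357,.124])))
E
```

```text
1.45 [ 0.47106754 -0.35667202  0.23311849] [3.14152011e+00 1.11852223e-03 7.40765512e-04] 0.09399342672021474 0.004537262820106267
1.5 [ 0.47066969 -0.35709723  0.23331142] [ 3.14138235e+00  7.65513974e-04 -3.95444036e-04] 0.09394016183037174 0.004252683213429597
1.55 [ 0.47042707 -0.35736016  0.23346623] [ 3.14127672e+00  5.15482675e-04 -1.17089879e-03] 0.09403122756565284 0.0038370979650161753
[316.47045944 192.56991796]
```

View pics/w1.png

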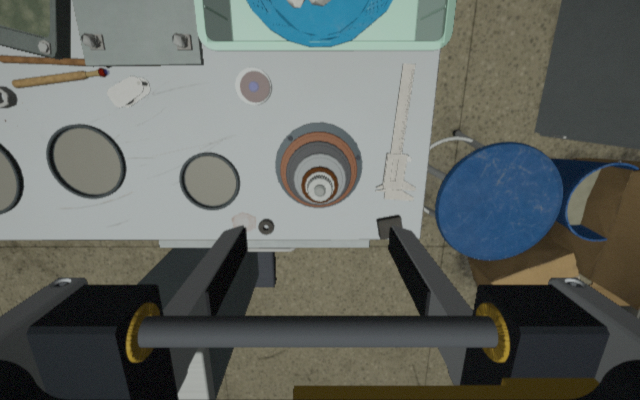

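```bash
python3 - <<'E'
from h import *
s,M,o=wrist(); print(o["tool_pos"],o["ee_rot"])
im=s["pixels"]
cv2.imwrite("pics/w1c.png",cv2.resize(im[115:225,140:380,::-1],None,fx=3.3,fy=3.3,interpolation=cv2.INTER_CUBIC))
for i,(u,v) in enumerate([(320,189)]): print(plane(s,M,u,v,.124), plane(s,M,u,v,.118))
t=cams.snapshot("top"); print("top",plane(t,cw(t),180+698/2.6,180+86/2.6,.124))
g=cv2.cvtColor(im,cv2.COLOR_RGB2HSV)
m=(g[:,:,2]<np.median(g[120:210,130:400,2])*.86).astype(np.uint8)*255; m[230:]=0;m[:100]=0
n,l,st,ce=cv2.connectedComponentsWithStats(m)
for i in range(1,n):
    if st[i,4]<500 or st[i,2]>120: continue
    cn=max(cv2.findContours((l==i).astype(np.uint8),0,1)[0],key=len)
    if len(cn)<5: continue
    cn=cn[:,0].astype(float)
    P=np.array([plane(s,M,u,v,.010)[:2] for u,v in cn])
    A=np.c_[2*P,np.ones(len(P))]; k=np.linalg.lstsq(A,(P**2).sum(1),rcond=None)[0]
    print(st[i],"lsq",k[:2],"D",2000*np.sqrt(k[2]+k[0]**2+k[1]**2))
E
```

```text
[ 0.470382   -0.35748114  0.23358542] [ 3.14124112e+00  1.95324515e-04 -1.49506606e-03]
[ 0.47560665 -0.36060799  0.124     ] [ 0.47390699 -0.36066134  0.118     ]
top [ 0.47113883 -0.35769904  0.124     ]
[ 275  122   88   86 4872] lsq [ 0.4750998  -0.35927849] D 116.72375791288354
[  46  124   81   75 4727] lsq [ 0.48153002 -0.04665524] D 103.73145126235715
[   0  143   25   72 1271] lsq [0.45756187 0.07472282] D 70.11525860374675
[ 179  152   62   59 2821] lsq [ 0.454192   -0.20976065] D 82.32391540936347
```

View pics/w1c.png

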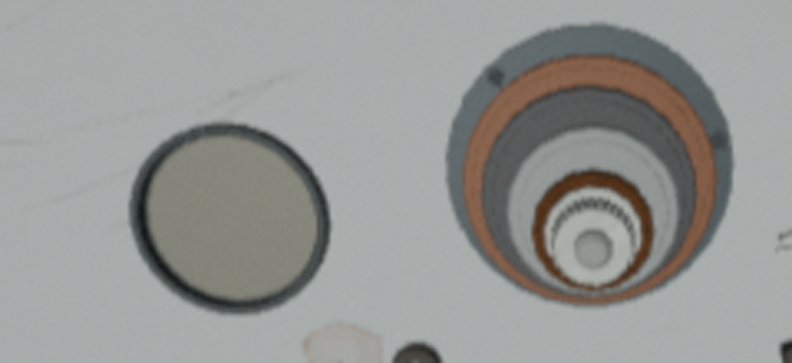

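>>> {"method": "arm_command", "body": {
  "plan": [0.1,0.05,3,0,0,0,0,0.1,0.05,3,0,0,0,0,0.1,0.05,3,0,0,0,0,0,0,2,0,0,0,0,0,0,1,0,0,0,0,0,0,0,0,0,0,0]
}}

```text
time: 2.45
tool_pos: [0.4739, -0.3582, 0.1131]
ee_rot: [-3.141, 0.001, -0.0]
wrist_force: [-0.2, 0.1, 0.2]
width: 0.0938
```

```bash
python3 - <<'E'
from h import *
s,M,o=wrist(); print(o["tool_pos"],o["ee_rot"],o["wrist_force"])
cv2.imwrite("pics/w2.png",s["pixels"][:,:,::-1])
s=cams.snapshot("scene");cv2.imwrite("pics/s2.png",cv2.resize(s["pixels"][200:340,280:460,::-1],None,fx=4,fy=4,interpolation=cv2.INTER_CUBIC))
E
```

```text
[ 0.4738935  -0.35820367  0.11309788] [-3.14098381e+00  7.74522177e-04 -2.06569896e-04] [-0.17151266  0.12548419  0.16486813]
```

View pics/w2.png

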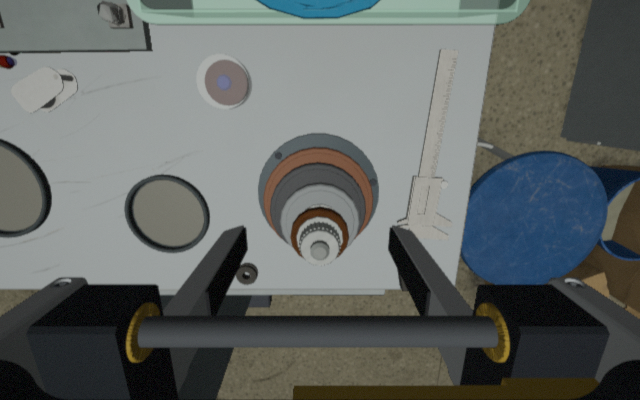

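View pics/s2.png

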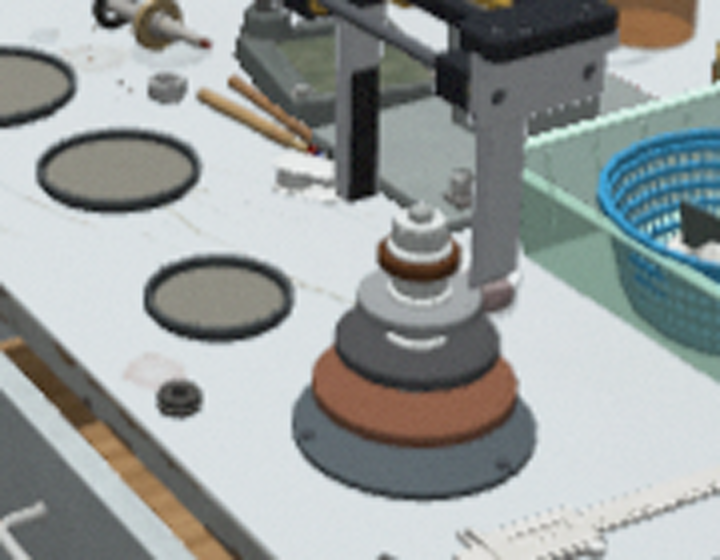

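```bash
python3 - <<'E'
from h import *
s,M,o=wrist(); p=o["tool_pos"]
print(o["tool_pos"],proj(s,M,np.array([p[0],p[1],.124])),plane(s,M,319.5,250,.124))
T=tool(o)
for y in(-.047,.047): print(proj(s,M,(T@[0,y,.008,1])[:3]))
# two-view triangulation of spigot top with the 'top' camera too
t=cams.snapshot("top");print(proj(t,cw(t),np.array([p[0],p[1],.124])))
E
```

```text
[ 0.47476887 -0.35870009  0.11470376] [316.58530416 250.98312634] [ 0.47542282 -0.36045905  0.124     ]
[245.38964346 238.67129721]
[387.87530455 238.53396438]
[448.83645407 211.67211651]
```

The pose agrees within about 1 mm in x and 2 mm in y, so I'll close on the hub.

>>> {"method": "arm_command", "body": {
  "plan": [0,0.1,0,0,0,0,0.4,0,0,0,0,0,0,0.6,0,0,0,0,0,0,1,0,0,0,0,0,0,1,0,0,0,0,0,0,1,0,0,0,0,0,0,1,0,0,0,0,0,0,1,0,0,0,0,0,0,1]
}}

```text
time: 3.65
tool_pos: [0.4745, -0.3591, 0.1135]
ee_rot: [3.141, -0.0, 0.001]
wrist_force: [0.6, -0.1, 1.4]
width: 0.0249
```

>>> {"method": "arm_command", "body": {
  "plan": [0,0,-0.6,0,0,0,1,0,0,-0.8,0,0,0,1,0,0,-1.5,0,0,0,1,0,0,-3,0,0,0,1,0,0,-3,0,0,0,1,0,0,0,0,0,0,1]
}}

```text
time: 4.4
tool_pos: [0.4759, -0.3603, 0.207]
ee_rot: [3.136, -0.006, 0.001]
wrist_force: [0.6, 0.4, -0.0]
width: 0.0251
```

```bash
python3 - <<'E'
from h import *
s,M,o=wrist(); print(o["tool_pos"],o["ee_rot"],o["wrist_force"],o["width"])
cv2.imwrite("pics/w3.png",s["pixels"][:,:,::-1])
T=tool(o); print("expected spigot px",proj(s,M,(T@[0,0,-.011,1])[:3]))
s=cams.snapshot("scene");cv2.imwrite("pics/s3.png",cv2.resize(s["pixels"][160:340,260:460,::-1],None,fx=3.2,fy=3.2,interpolation=cv2.INTER_CUBIC))
E
```

```text
[ 0.47589337 -0.36031671  0.20703617] [ 3.13594082e+00 -6.13040750e-03  5.95842715e-04] [ 0.58138767  0.39823896 -0.04422698] 0.025114848785479517
expected spigot px [316.56097578 252.3449034 ]
```

View pics/w3.png

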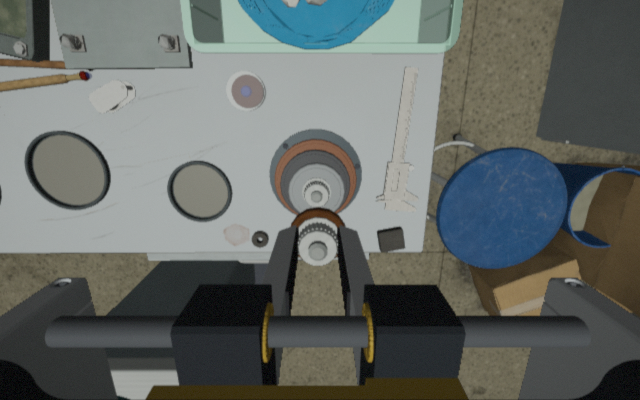

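View pics/s3.png

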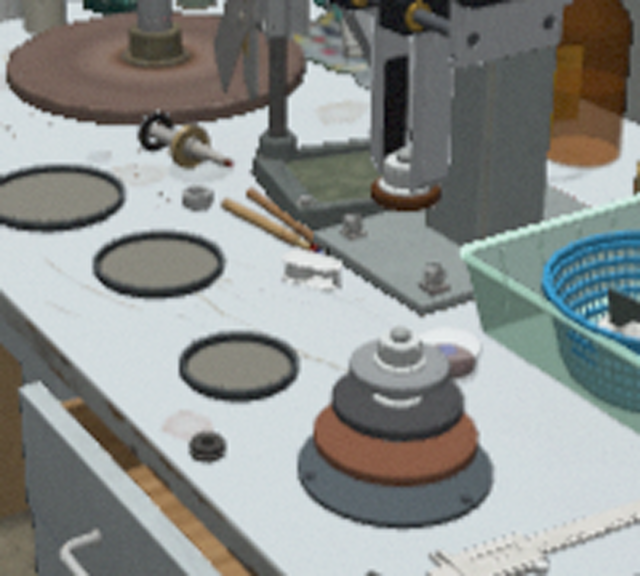

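```bash
python3 - <<'E'
from h import *
o=robot.get_obs();print(o["tool_pos"],o["ee_rot"])
t=cams.snapshot("top");M=cw(t);print(M[:3,3])
for n,u,v in [("spindle",205,140),("lever low end",208,148),("lever top",165,100),("head corner",112,122),("head2",165,105),("beam",340,128),("pillarfoot",340,168),("disc near edge",205,192)]:
    print(n,[plane(t,M,u,v,z)[:2].round(3) for z in (0,.1,.2,.3,.4)])
im=t["pixels"];cv2.imwrite("pics/t4.png",cv2.resize(im[30:250,70:470,::-1],None,fx=2,fy=2,interpolation=cv2.INTER_CUBIC))
s=cams.snapshot("scene");cv2.imwrite("pics/s4.png",cv2.resize(s["pixels"][60:260,180:460,::-1],None,fx=2.8,fy=2.8,interpolation=cv2.INTER_CUBIC))
E
```

```text
[ 0.47443403 -0.35903254  0.20249363] [ 3.14123993e+00 -2.57463848e-04  5.64377670e-04]
[ 0.41576305 -0.03216709  1.15028608]
spindle [array([0.681, 0.315]), array([0.658, 0.285]), array([0.635, 0.255]), array([0.612, 0.224]), array([0.589, 0.194])]
lever low end [array([0.657, 0.305]), array([0.636, 0.276]), array([0.615, 0.247]), array([0.594, 0.217]), array([0.573, 0.188])]
lever top [array([0.8  , 0.439]), array([0.766, 0.398]), array([0.733, 0.357]), array([0.7  , 0.316]), array([0.666, 0.275])]
head corner [array([0.731, 0.593]), array([0.703, 0.539]), array([0.676, 0.485]), array([0.648, 0.43 ]), array([0.621, 0.376])]
head2 [array([0.784, 0.439]), array([0.752, 0.398]), array([0.72 , 0.357]), array([0.688, 0.316]), array([0.656, 0.275])]
beam [array([ 0.723, -0.082]), array([ 0.696, -0.077]), array([ 0.669, -0.073]), array([ 0.643, -0.069]), array([ 0.616, -0.064])]
pillarfoot [array([ 0.604, -0.083]), array([ 0.588, -0.079]), array([ 0.571, -0.074]), array([ 0.555, -0.07 ]), array([ 0.538, -0.065])]
disc near edge [array([0.527, 0.308]), array([0.517, 0.279]), array([0.508, 0.249]), array([0.498, 0.22 ]), array([0.488, 0.19 ])]
```

View pics/t4.png

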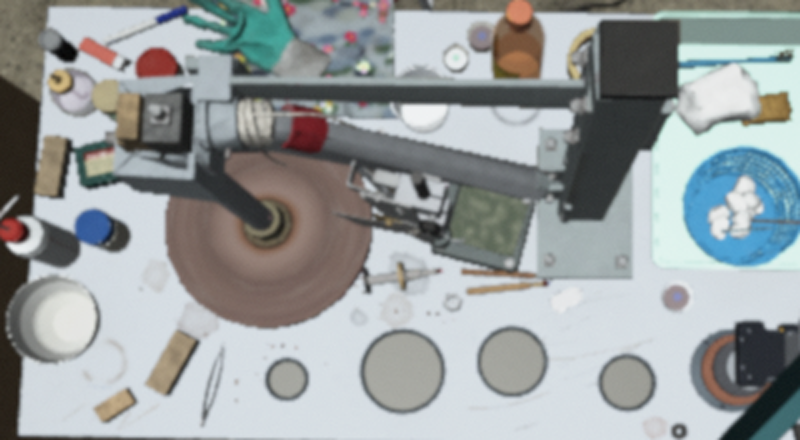

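View pics/s4.png

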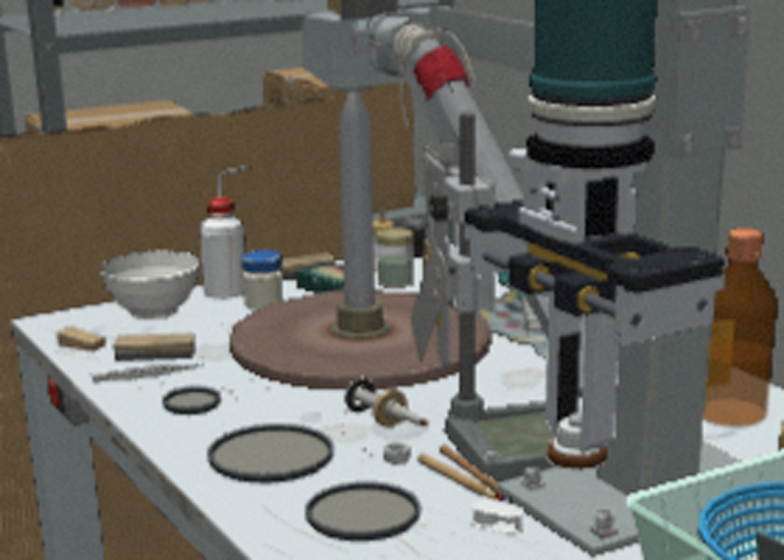

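The lap is held level and the path is clear: the wheel spindle and beams are at x > 0.6. Moving over dish 40.

>>> {"method": "arm_command", "body": {
  "plan": [-0.2,-3,0,0,0,0,1,-0.2,-5,0,0,0,0,1,-0.2,-5,0,0,0,0,1,-0.2,-5,0,0,0,0,1,-0.2,-5,0,0,0,0,1,-0.2,-5,0,0,0,0,1,-0.2,-5,0,0,0,0,1,-0.2,-5,0,0,0,0,1]
}}

```text
time: 5.6
tool_pos: [0.4572, 0.0226, 0.2008]
ee_rot: [-3.141, 0.003, 0.0]
wrist_force: [-0.2, -0.7, -0.7]
width: 0.0251
```

>>> {"method": "arm_command", "body": {
  "plan": [-0.2,-5,0,0,0,0,1,-0.2,-5,0,0,0,0,1,-0.2,-5,0,0,0,0,1,-0.2,-5,0,0,0,0,1,-0.2,-5,0,0,0,0,1,0,0,0,0,0,0,1,0,0,0,0,0,0,1]
}}

```text
time: 6.48
tool_pos: [0.4476, 0.2703, 0.2011]
ee_rot: [3.14, 0.002, 0.001]
wrist_force: [-0.9, -0.5, -0.7]
width: 0.0253
```

```bash
cat >> h.py <<'E'
def dish(s,M,lo=0,hi=230,fac=.86):
    im=s["pixels"]; g=cv2.cvtColor(im,cv2.COLOR_RGB2HSV)
    m=(g[:,:,2]<np.median(g[lo:hi,:,2])*fac).astype(np.uint8)*255; m[hi:]=0;m[:lo]=0
    n,l,st,ce=cv2.connectedComponentsWithStats(m)
    for i in range(1,n):
        if st[i,4]<500 or st[i,2]>200: continue
        cn=max(cv2.findContours((l==i).astype(np.uint8),0,1)[0],key=len)[:,0].astype(float)
        P=np.array([plane(s,M,u,v,.010)[:2] for u,v in cn])
        A=np.c_[2*P,np.ones(len(P))]; k=np.linalg.lstsq(A,(P**2).sum(1),rcond=None)[0]
        r=np.sqrt(k[2]+k[0]**2+k[1]**2)
        print(st[i],"c",k[:2].round(4),"D",(2000*r).round(1),"rms mm",(1000*np.std(np.hypot(*(P-k[:2]).T)-r)).round(2))
E
python3 - <<'E'
from h import *
s,M,o=wrist(); print(o["tool_pos"],o["ee_rot"],o["wrist_force"],o["width"])
cv2.imwrite("pics/w5.png",s["pixels"][:,:,::-1])
dish(s,M)
E
```

```text
[0.44757394 0.2703289  0.20108486] [3.13969036e+00 2.18717774e-03 8.68078744e-04] [-0.8993887  -0.50050995 -0.74588511] 0.02526249126205685
[  0   0  24  36 771] c [0.6218 0.6003] D 33.0 rms mm 3.52
[ 492    0  148   66 5267] c [ 0.6262 -0.0114] D 106.5 rms mm 18.23
[   0   51   75  114 1687] c [0.5253 0.6175] D 110.4 rms mm 6.77
[ 527  105   89   84 5759] c [ 0.4808 -0.0396] D 103.4 rms mm 0.83
[ 392  111  101   98 7674] c [0.4645 0.1156] D 121.6 rms mm 0.51
[ 150  116   54   80 1783] c [0.4697 0.4407] D 68.3 rms mm 12.45
[   0  133   42   97 1904] c [0.4293 0.6441] D 90.1 rms mm 16.09
[ 284  148   50   49 1916] c [0.4503 0.2804] D 61.2 rms mm 0.36
[282 207  71  23 681] c [0.3668 0.2697] D 70.7 rms mm 6.66
```

View pics/w5.png

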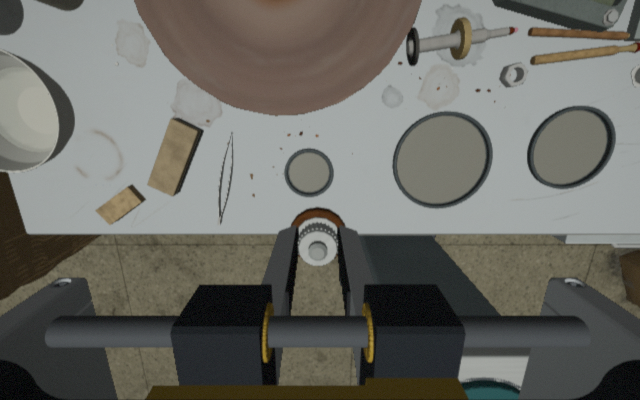

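>>> {"method": "arm_command", "body": {
  "plan": [0.1,-0.5,0,0,0,0,1,0,-0.5,2,0,0,0,1,0,0,3.5,0,0,0,1,0,0,3.5,0,0,0,1,0,0,3.5,0,0,0,1,0,0,2,0,0,0,1,0,0,1,0,0,0,1,0,0,0,0,0,0,1]
}}

```text
time: 7.52
tool_pos: [0.4491, 0.2804, 0.0472]
ee_rot: [3.141, 0.001, -0.0]
wrist_force: [1.0, 0.3, -0.9]
width: 0.0253
```

```bash
python3 - <<'E'
from h import *
s,M,o=wrist(); print(o["tool_pos"],o["ee_rot"],o["wrist_force"],o["width"])
cv2.imwrite("pics/w6.png",s["pixels"][:,:,::-1])
s=cams.snapshot("scene");cv2.imwrite("pics/s6.png",cv2.resize(s["pixels"][110:260,180:400,::-1],None,fx=3.6,fy=3.6,interpolation=cv2.INTER_CUBIC))
E
```

```text
[0.44913054 0.2804123  0.04720054] [ 3.14117583e+00  7.02488313e-04 -3.97759530e-04] [ 0.96059457  0.30056293 -0.87088441] 0.025263862459484615
```

View pics/w6.png

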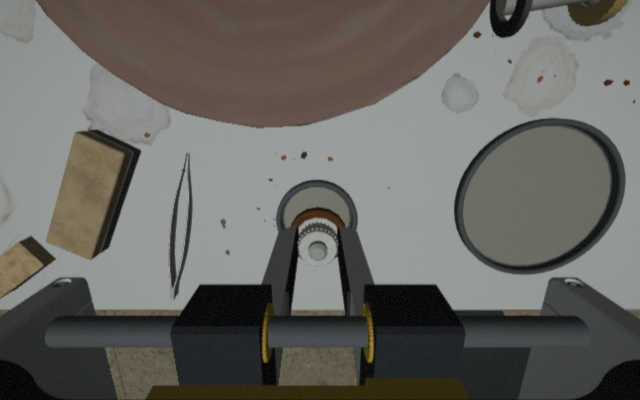

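View pics/s6.png

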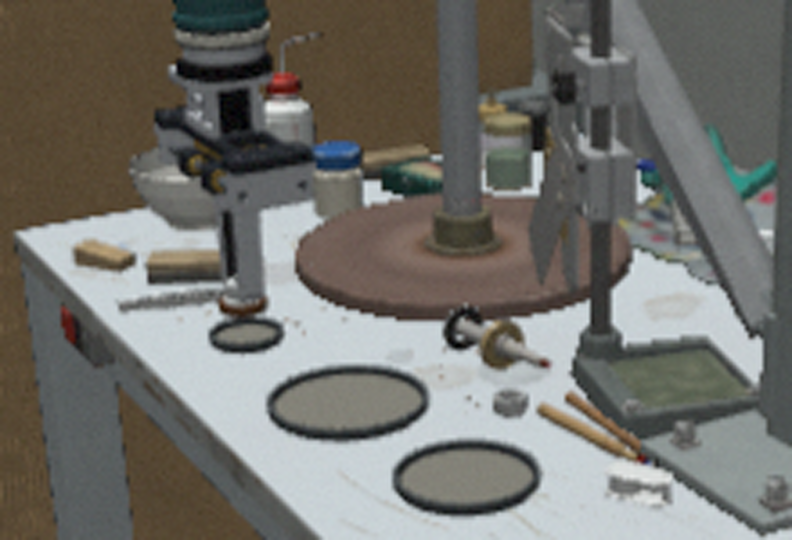

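>>> {"method": "arm_command", "body": {
  "plan": [0,0,1,0,0,0,1,0,0,0.8,0,0,0,1,0,0,0.4,0,0,0,1,0,0,0,0,0,0,1,0,0,0,0,0,0,1]
}}

```text
time: 8.25
tool_pos: [0.4493, 0.281, 0.0256]
ee_rot: [-3.142, -0.0, 0.001]
wrist_force: [-0.5, 0.2, -0.9]
width: 0.025
```

>>> {"method": "arm_command", "body": {
  "plan": [0,0,0.1,0,0,0,1,0,0,0,0,0,0,1]
}}

```text
time: 8.5
tool_pos: [0.4492, 0.281, 0.0246]
ee_rot: [-3.142, -0.0, 0.001]
wrist_force: [0.4, 0.2, -0.6]
width: 0.025
```

>>> {"method": "arm_command", "body": {
  "plan": [0,0,0.1,0,0,0,1,0,0,0,0,0,0,1]
}}

```text
time: 8.75
tool_pos: [0.4491, 0.2809, 0.0234]
ee_rot: [3.141, 0.0, 0.001]
wrist_force: [-0.1, -0.2, -1.9]
width: 0.0251
```

>>> {"method": "arm_command", "body": {
  "plan": [0,0,0.1,0,0,0,1,0,0,0,0,0,0,1]
}}

```text
time: 9.0
tool_pos: [0.4492, 0.2809, 0.0226]
ee_rot: [3.142, -0.0, 0.001]
wrist_force: [-0.2, -1.1, 0.5]
width: 0.0251
```

>>> {"method": "arm_command", "body": {
  "plan": [0,0,0.1,0,0,0,1,0,0,0,0,0,0,1]
}}

```text
time: 9.25
tool_pos: [0.4493, 0.2809, 0.0225]
ee_rot: [3.142, -0.0, 0.001]
wrist_force: [-2.6, -1.3, 4.9]
width: 0.0253
```

Contact: 4.9 N up at z 0.0225, where 0.022 was expected. Releasing.

>>> {"method": "arm_command", "body": {
  "plan": [0,0,0,0,0,0,0.6,0,0,0,0,0,0,0.4,0,0,0,0,0,0,0.4,0,0,0,0,0,0,0.4,0,0,-1,0,0,0,0.4,0,0,-3,0,0,0,0.4,0,0,-5,0,0,0,0,0,0,-5,0,0,0,0]
}}

```text
time: 10.25
tool_pos: [0.4489, 0.2808, 0.1634]
ee_rot: [-3.142, -0.0, 0.001]
wrist_force: [0.1, 0.5, 0.1]
width: 0.0729
```

```bash
python3 - <<'E'
from h import *
s,M,o=wrist(); print(o["tool_pos"],o["ee_rot"],o["wrist_force"],o["width"])
im=s["pixels"];cv2.imwrite("pics/w7.png",cv2.resize(im[130:250,220:420,::-1],None,fx=4,fy=4,interpolation=cv2.INTER_CUBIC))
dish(s,M)
s=cams.snapshot("scene");cv2.imwrite("pics/s7.png",cv2.resize(s["pixels"][180:260,220:360,::-1],None,fx=5,fy=5,interpolation=cv2.INTER_CUBIC))
E
```

```text
[0.44894159 0.28084585 0.16341497] [-3.14157192e+00 -2.28935701e-04  5.47204465e-04] [0.08165793 0.46670476 0.14349595] 0.07291796591074354
[ 541    0   99   34 2272] c [0.624 0.011] D 61.4 rms mm 13.23
[565  42  75  21 838] c [ 0.5823 -0.0052] D 46.5 rms mm 10.33
[   0   55   58  120 2024] c [0.5225 0.6128] D 101.2 rms mm 8.99
[ 558  107   82   93 6198] c [ 0.4791 -0.0338] D 97.9 rms mm 4.41
[ 410  113  112  108 9384] c [0.4645 0.1158] D 121.8 rms mm 0.56
[ 141  119   61   89 2197] c [0.4699 0.4414] D 69.3 rms mm 11.94
[ 290  154   55   54 1775] c [0.4504 0.2805] D 61.3 rms mm 0.35
```

View pics/w7.png

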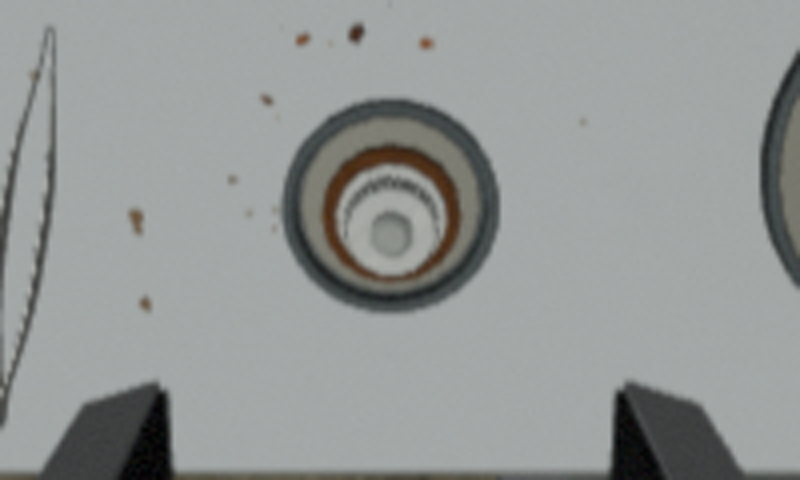

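View pics/s7.png

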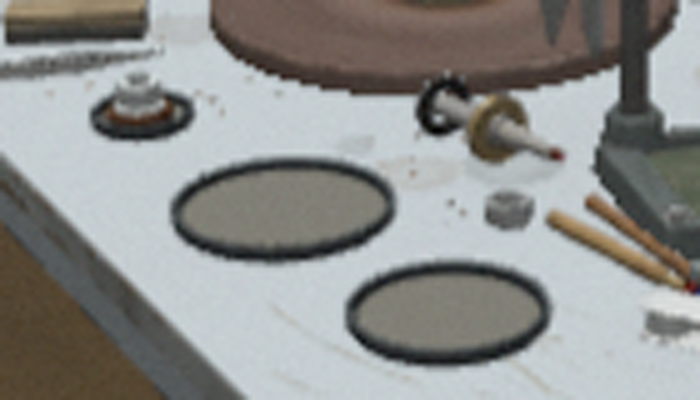

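Lap 40 lies flat and centred in its dish. Going back to the stack.

>>> {"method": "arm_command", "body": {
  "plan": [0,2,-2,0,0,0,0,0.2,5,-1.5,0,0,0,0,0.2,5,0,0,0,0,0,0.2,5,0,0,0,0,0,0.2,5,0,0,0,0,0,0.2,5,0,0,0,0,0,0.2,5,0,0,0,0,0,0.2,5,0,0,0,0,0]
}}

```text
time: 11.35
tool_pos: [0.463, -0.0906, 0.1964]
ee_rot: [-3.142, -0.0, 0.001]
wrist_force: [0.6, -0.9, -0.2]
width: 0.0942
```

>>> {"method": "arm_command", "body": {
  "plan": [0.2,5,0,0,0,0,0,0.2,5,0,0,0,0,0,0.2,5,0,0,0,0,0,0.2,5,0,0,0,0,0,0.2,5,0,0,0,0,0,0.2,5,0,0,0,0,0,0,2,0,0,0,0,0,0,0,0,0,0,0,0]
}}

```text
time: 12.35
tool_pos: [0.4751, -0.4093, 0.1957]
ee_rot: [-3.14, 0.001, -0.001]
wrist_force: [0.9, -0.2, -0.4]
width: 0.094
```

```bash
cat >> h.py <<'E'
def spig(s,M,z,u,v,w=22):
    """light spigot top disc near (u,v): circle by Hough in enlarged crop"""
    im=s["pixels"]; c=cv2.cvtColor(im[v-w:v+w,u-w:u+w],cv2.COLOR_RGB2GRAY); k=8
    return cv2.resize(im[v-w:v+w,u-w:u+w,::-1],None,fx=k,fy=k,interpolation=cv2.INTER_CUBIC)
E
python3 - <<'E'
from h import *
s,M,o=wrist(); print(o["tool_pos"],o["ee_rot"],o["width"])
im=s["pixels"];cv2.imwrite("pics/w8.png",cv2.resize(im[115:235,220:420,::-1],None,fx=4,fy=4,interpolation=cv2.INTER_CUBIC))
dish(s,M)
for z in(.1,):
  for v in (190,200): print(plane(s,M,318,v,z))
E
```

```text
[ 0.47513183 -0.40930973  0.19568237] [-3.14000147e+00  8.96917509e-04 -7.98415521e-04] 0.09396290838964694
[ 131    0   46   38 1525] c [ 0.6482 -0.2359] D 44.3 rms mm 2.7
[ 231  128   94   90 1539] c [ 0.4738 -0.3592] D 109.3 rms mm 4.66
[   0  130   68   81 1170] c [ 0.4816 -0.0497] D 94.7 rms mm 3.8
[ 235  149   73   71 1583] c [ 0.4622 -0.3518] D 82.8 rms mm 6.33
[ 126  161   67   62 1060] c [ 0.4546 -0.2106] D 81.5 rms mm 0.67
[431 194  51  36 700] c [ 0.4257 -0.5873] D 46.6 rms mm 6.82
[ 0.48326406 -0.41025194  0.1       ]
[ 0.47343169 -0.41024022  0.1       ]
```

View pics/w8.png

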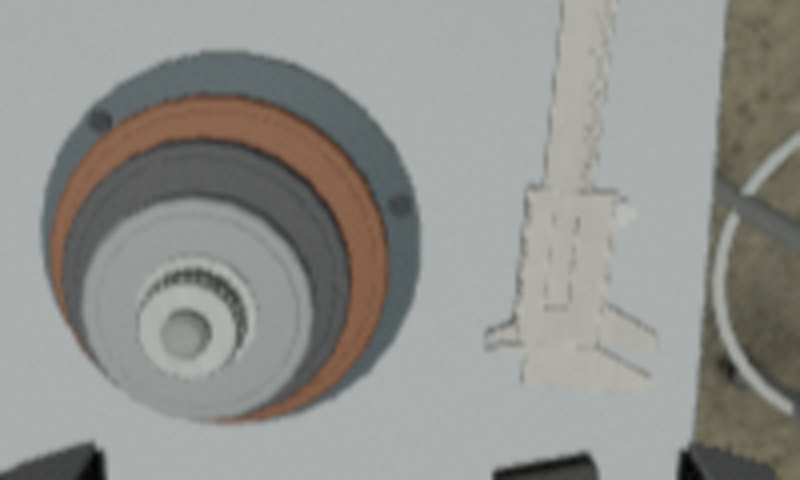

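>>> {"method": "arm_command", "body": {
  "plan": [-0.1,-2.5,0,0,0,0,0,0,-2.5,0,0,0,0,0,0,0,3,0,0,0,0,0,0,3,0,0,0,0,0,0,3,0,0,0,0,0,0,1,0,0,0,0,0,0,0,0,0,0,0,0,0,0,0,0,0,0]
}}

```text
time: 13.4
tool_pos: [0.4754, -0.3593, 0.0984]
ee_rot: [3.14, -0.002, 0.001]
wrist_force: [0.3, 0.9, -0.0]
width: 0.0941
```

```bash
python3 - <<'E'
from h import *
s,M,o=wrist(); print(o["tool_pos"],o["ee_rot"],o["width"])
im=s["pixels"];cv2.imwrite("pics/w9.png",cv2.resize(im[170:290,220:420,::-1],None,fx=4,fy=4,interpolation=cv2.INTER_CUBIC))
p=o["tool_pos"]; print("expected spigot px",proj(s,M,np.array([p[0],p[1],.1])))
E
```

```text
[ 0.47537627 -0.35929779  0.09842423] [ 3.13950810e+00 -2.38826529e-03  1.10395881e-03] 0.09413036798301874
expected spigot px [316.60144874 245.18815207]
```

View pics/w9.png

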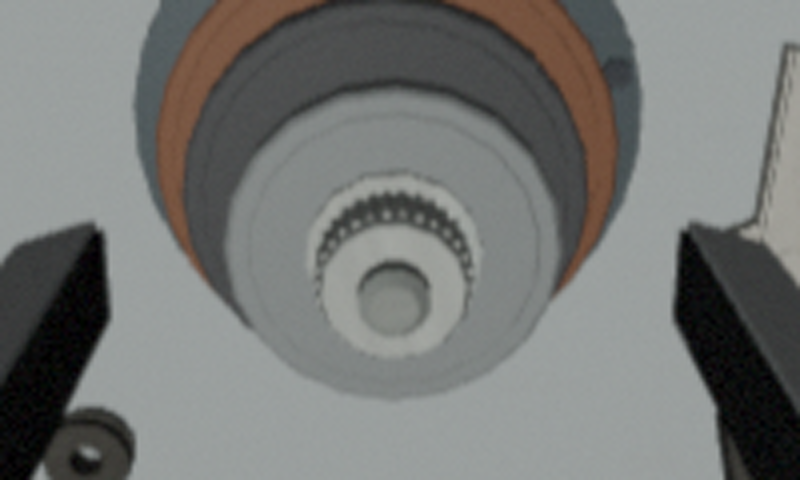

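>>> {"method": "arm_command", "body": {
  "plan": [0,0,0,0,0,0,0,0,0,0,0,0,0,0]
}}

```text
time: 13.7
tool_pos: [0.4747, -0.3594, 0.0971]
ee_rot: [3.141, -0.001, 0.0]
wrist_force: [-0.3, 0.4, 0.1]
width: 0.0941
```

Descend 0.8 cm to about z 0.089 and close.

>>> {"method": "arm_command", "body": {
  "plan": [0,0,0.4,0,0,0,0,0,0,0.3,0,0,0,0,0,0,0,0,0,0,0,0,0,0,0,0,0,0]
}}

```text
time: 14.2
tool_pos: [0.4744, -0.359, 0.0894]
ee_rot: [-3.142, 0.0, 0.0]
wrist_force: [0.0, -0.5, -0.6]
width: 0.0941
```

>>> {"method": "arm_command", "body": {
  "plan": [0,0,0,0,0,0,0.4,0,0,0,0,0,0,0.6,0,0,0,0,0,0,1,0,0,0,0,0,0,1,0,0,0,0,0,0,1,0,0,0,0,0,0,1,0,0,0,0,0,0,1,0,0,0,0,0,0,1]
}}

```text
time: 15.2
tool_pos: [0.4745, -0.3592, 0.0895]
ee_rot: [3.141, -0.0, 0.0]
wrist_force: [0.3, -0.4, 0.6]
width: 0.0249
```

>>> {"method": "arm_command", "body": {
  "plan": [0,0,-0.6,0,0,0,1,0,0,-0.8,0,0,0,1,0,0,-1.6,0,0,0,1,0,0,-3,0,0,0,1,0,0,-2,0,0,0,1,-0.5,-3,0,0,0,0,1,-0.5,-4,0,0,0,0,1,-0.5,-4,0,0,0,0,1]
}}

```text
time: 16.2
tool_pos: [0.4595, -0.2483, 0.1709]
ee_rot: [3.141, -0.002, -0.0]
wrist_force: [0.8, 0.4, -0.6]
width: 0.0251
```

>>> {"method": "arm_command", "body": {
  "plan": [-0.6,-4,0,0,0,0,1,0,0,3,0,0,0,1,0,0,3,0,0,0,1,0,0,3,0,0,0,1,0,0,1,0,0,0,1,0,0,1,0,0,0,1,0,0,0,0,0,0,1,0,0,0,0,0,0,1]
}}

```text
time: 17.2
tool_pos: [0.4541, -0.2095, 0.0606]
ee_rot: [3.14, -0.002, 0.001]
wrist_force: [-0.3, 0.2, -1.1]
width: 0.025
```

```bash
python3 - <<'E'
from h import *
s,M,o=wrist(); print(o["tool_pos"],o["ee_rot"],o["wrist_force"],o["width"])
cv2.imwrite("pics/w10.png",s["pixels"][:,:,::-1])
s=cams.snapshot("scene");cv2.imwrite("pics/s10.png",cv2.resize(s["pixels"][180:340,240:440,::-1],None,fx=3.6,fy=3.6,interpolation=cv2.INTER_CUBIC))
E
```

```text
[ 0.45410377 -0.20953888  0.06063287] [ 3.14045034e+00 -1.77860480e-03  5.16278627e-04] [-0.27811928  0.23890143 -1.08657804] 0.025043158778507373
```

View pics/w10.png

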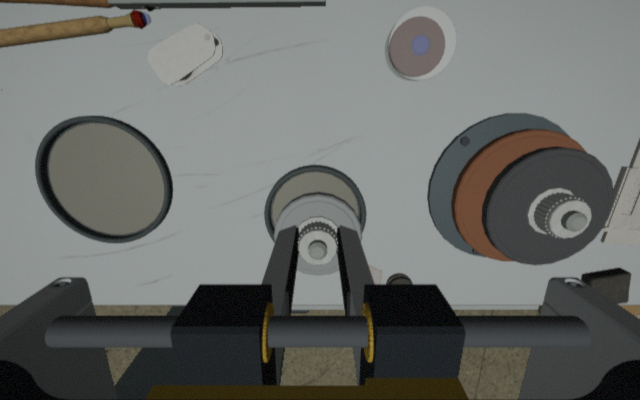

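View pics/s10.png

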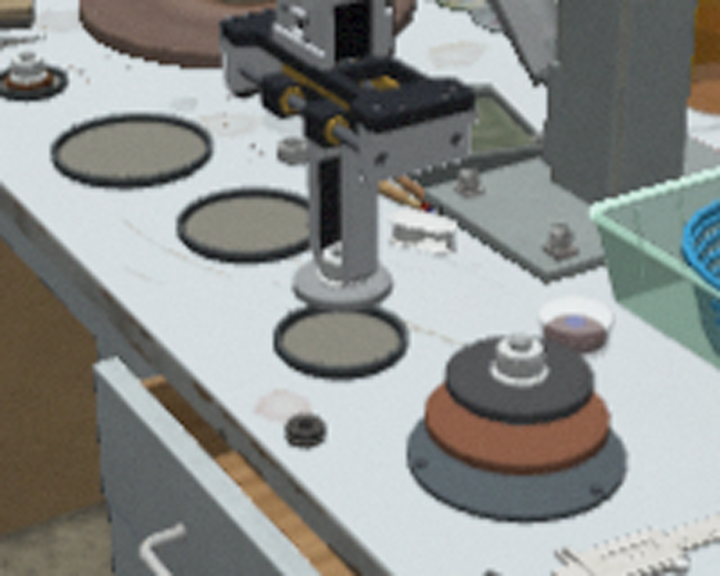

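>>> {"method": "arm_command", "body": {
  "plan": [-0.1,0,1.5,0,0,0,1,0,0,1,0,0,0,1,0,0,0.6,0,0,0,1,0,0,0.2,0,0,0,1,0,0,0,0,0,0,1,0,0,0,0,0,0,1]
}}

```text
time: 18.05
tool_pos: [0.4527, -0.2093, 0.0269]
ee_rot: [3.141, -0.001, 0.001]
wrist_force: [-0.1, 0.1, -1.7]
width: 0.0246
```

>>> {"method": "arm_command", "body": {
  "plan": [0,0,0.1,0,0,0,1,0,0,0,0,0,0,1,0,0,0,0,0,0,1]
}}

```text
time: 18.42
tool_pos: [0.4524, -0.2091, 0.0256]
ee_rot: [3.141, -0.0, 0.001]
wrist_force: [-0.2, -0.0, -1.6]
width: 0.0249
```

>>> {"method": "arm_command", "body": {
  "plan": [0,0,0.1,0,0,0,1,0,0,0,0,0,0,1]
}}

```text
time: 18.68
tool_pos: [0.4523, -0.209, 0.0244]
ee_rot: [-3.142, 0.0, 0.001]
wrist_force: [-0.3, 0.4, -2.4]
width: 0.025
```

>>> {"method": "arm_command", "body": {
  "plan": [0,0,0.1,0,0,0,1,0,0,0,0,0,0,1]
}}

```text
time: 18.92
tool_pos: [0.4523, -0.209, 0.0233]
ee_rot: [-3.142, 0.0, 0.001]
wrist_force: [-0.1, -0.1, -0.9]
width: 0.0249
```

>>> {"method": "arm_command", "body": {
  "plan": [0,0,0.1,0,0,0,1,0,0,0,0,0,0,1]
}}

```text
time: 19.18
tool_pos: [0.4525, -0.2091, 0.0226]
ee_rot: [3.141, -0.0, 0.001]
wrist_force: [-0.3, -0.5, -1.3]
width: 0.0253
```

>>> {"method": "arm_command", "body": {
  "plan": [0,0,0.1,0,0,0,1,0,0,0,0,0,0,1]
}}

```text
time: 19.42
tool_pos: [0.4525, -0.2092, 0.0225]
ee_rot: [3.141, -0.0, 0.001]
wrist_force: [-2.2, 0.8, 5.7]
width: 0.0251
```

Contact at z 0.0225. I'll release, rise and move back over the stack.

>>> {"method": "arm_command", "body": {
  "plan": [0,0,0,0,0,0,0.6,0,0,0,0,0,0,0.4,0,0,0,0,0,0,0.4,0,0,0,0,0,0,0.4,0,0,-1,0,0,0,0.4,0,0,-3,0,0,0,0.4,0,0,-5,0,0,0,0,0,0,-5,0,0,0,0]
}}

```text
time: 20.42
tool_pos: [0.4522, -0.209, 0.1635]
ee_rot: [3.141, -0.0, 0.0]
wrist_force: [1.2, 0.1, -0.4]
width: 0.0725
```

>>> {"method": "arm_command", "body": {
  "plan": [0.5,3.5,0,0,0,0,0,0.5,3.5,0,0,0,0,0,0.5,4,0,0,0,0,0,0.6,4,0,0,0,0,0,0,0,0,0,0,0,0,0,0,0,0,0,0,0]
}}

```text
time: 21.18
tool_pos: [0.4734, -0.3586, 0.1618]
ee_rot: [-3.141, -0.0, 0.001]
wrist_force: [-0.7, -0.5, 0.1]
width: 0.0943
```

```bash
python3 - <<'E'
from h import *
s,M,o=wrist(); print(o["tool_pos"],o["ee_rot"],o["wrist_force"],o["width"])
cv2.imwrite("pics/w11.png",s["pixels"][:,:,::-1])
p=o["tool_pos"]; print("expected spigot px",proj(s,M,np.array([p[0],p[1],.076])))
E
```

```text
[ 0.47343594 -0.35859196  0.16176309] [-3.14109168e+00 -1.53663070e-04  5.14338010e-04] [-0.65927036 -0.46925131  0.09626279] 0.09426318157921734
expected spigot px [316.87997616 201.68013749]
```

View pics/w11.png

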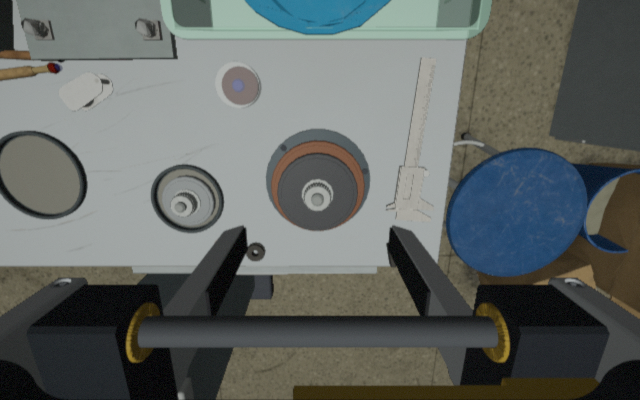

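Lap 60 is in its dish at about (187,199). The lap 80 spigot is at (317,198) against an expected (317,202). Descending.

>>> {"method": "arm_command", "body": {
  "plan": [0.1,0,3,0,0,0,0,0,0,3,0,0,0,0,0,0,2,0,0,0,0,0,0,1,0,0,0,0,0,0,0,0,0,0,0,0,0,0,0,0,0,0,0,0,0,0,0,0,0]
}}

```text
time: 22.1
tool_pos: [0.4751, -0.3595, 0.0728]
ee_rot: [3.14, -0.002, 0.001]
wrist_force: [-0.0, -0.8, -0.4]
width: 0.094
```

```bash
python3 - <<'E'
from h import *
s,M,o=wrist(); print(o["tool_pos"],o["ee_rot"],o["wrist_force"],o["width"])
cv2.imwrite("pics/w12.png",s["pixels"][:,:,::-1])
p=o["tool_pos"]; print("expected spigot px",proj(s,M,np.array([p[0],p[1],.076])))
E
```

```text
[ 0.47506275 -0.35951179  0.07282304] [ 3.13996575e+00 -1.73037330e-03  6.19001805e-04] [-0.04937809 -0.75263574 -0.38787311] 0.09402583708984574
expected spigot px [316.59764495 246.35312009]
```

View pics/w12.png

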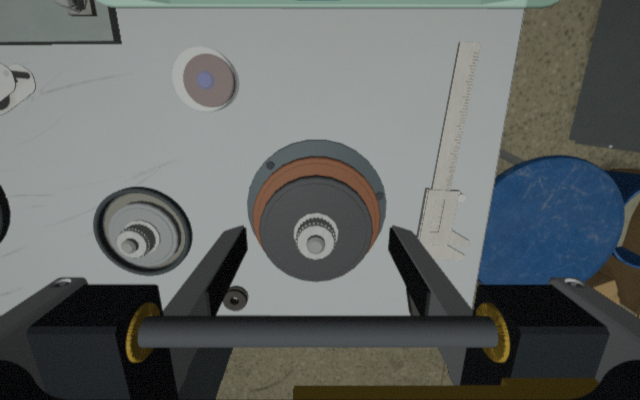

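>>> {"method": "arm_command", "body": {
  "plan": [0,0,0.3,0,0,0,0,0,0,0.3,0,0,0,0,0,0,0,0,0,0,0,0,0,0,0,0,0,0]
}}

```text
time: 22.65
tool_pos: [0.4744, -0.359, 0.0654]
ee_rot: [-3.141, 0.0, 0.0]
wrist_force: [0.5, -1.1, 0.2]
width: 0.094
```

>>> {"method": "arm_command", "body": {
  "plan": [0,0,0,0,0,0,0.4,0,0,0,0,0,0,0.6,0,0,0,0,0,0,1,0,0,0,0,0,0,1,0,0,0,0,0,0,1,0,0,0,0,0,0,1,0,0,0,0,0,0,1,0,0,0,0,0,0,1]
}}

```text
time: 23.65
tool_pos: [0.4745, -0.3587, 0.0655]
ee_rot: [-3.141, 0.0, 0.001]
wrist_force: [-0.4, 1.0, 1.6]
width: 0.0254
```

>>> {"method": "arm_command", "body": {
  "plan": [0,0,-0.5,0,0,0,1,0,0,-0.7,0,0,0,1,0,0,-1.2,0,0,0,1,0,0,-2.2,0,0,0,1,0,0,-2.2,0,0,0,1,0,0,-2.2,0,0,0,1,0,0,0,0,0,0,1]
}}

```text
time: 24.52
tool_pos: [0.4757, -0.3602, 0.1588]
ee_rot: [3.137, -0.005, 0.001]
wrist_force: [0.5, 0.1, -1.7]
width: 0.025
```

```bash
python3 - <<'E'
from h import *
s,M,o=wrist(); print(o["tool_pos"],o["ee_rot"],o["wrist_force"],o["width"])
cv2.imwrite("pics/w13.png",s["pixels"][:,:,::-1])
s=cams.snapshot("scene");cv2.imwrite("pics/s13.png",cv2.resize(s["pixels"][180:340,240:440,::-1],None,fx=3.6,fy=3.6,interpolation=cv2.INTER_CUBIC))
E
```

```text
[ 0.47566723 -0.36022553  0.15879553] [ 3.13720771e+00 -4.56922185e-03  5.51157147e-04] [ 0.47306581  0.14002371 -1.73509681] 0.024953093010287006
```

View pics/s13.png

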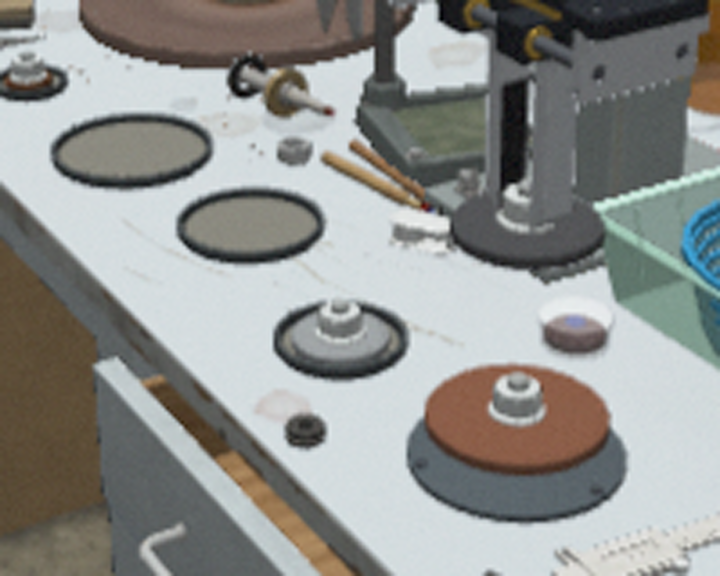

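View pics/w13.png

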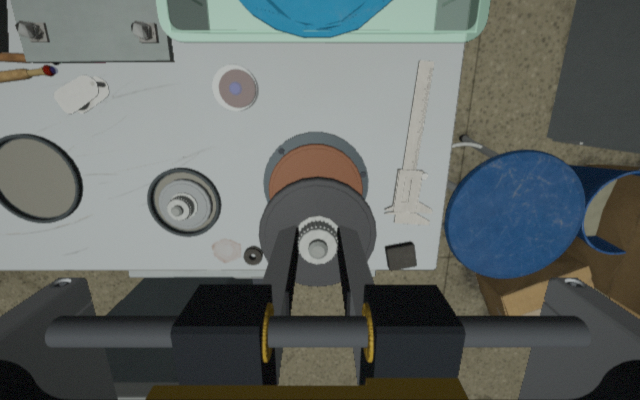

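>>> {"method": "arm_command", "body": {
  "plan": [0,-2.6,0,0,0,0,1,0.1,-4.5,0,0,0,0,1,0.1,-4.5,0,0,0,0,1,0.1,-4.5,0,0,0,0,1,0.1,-4.5,0,0,0,0,1,0.1,-4.5,0,0,0,0,1,0.1,-4,0,0,0,0,1,0,-2.5,0,0,0,0,1]
}}

```text
time: 25.62
tool_pos: [0.4792, -0.041, 0.154]
ee_rot: [-3.141, 0.003, 0.002]
wrist_force: [-0.3, -0.0, -3.2]
width: 0.0251
```

>>> {"method": "arm_command", "body": {
  "plan": [0,0,0,0,0,0,1,0,0,0,0,0,0,1]
}}

```text
time: 25.88
tool_pos: [0.4799, -0.0436, 0.1546]
ee_rot: [3.141, 0.001, 0.0]
wrist_force: [0.2, 0.3, -2.2]
width: 0.0249
```

```bash
python3 - <<'E'
from h import *
s,M,o=wrist(); print(o["tool_pos"],o["ee_rot"],o["wrist_force"],o["width"])
cv2.imwrite("pics/w14.png",s["pixels"][:,:,::-1])
dish(s,M)
E
```

```text
[ 0.4798707  -0.04361971  0.15463185] [3.14096691e+00 1.47904883e-03 3.40714324e-04] [ 0.24318046  0.26019104 -2.18786443] 0.02493703531799663
[ 529    0   40   46 1014] c [ 0.639  -0.2636] D 35.8 rms mm 5.11
[595   0  45  34 988] c [ 0.6435 -0.3275] D 38.1 rms mm 5.54
[249  68 118  26 824] c [ 0.5887 -0.034 ] D 71.6 rms mm 17.08
[ 524   71   44   42 1244] c [ 0.5768 -0.274 ] D 39.7 rms mm 0.99
[ 540  135  100   95 7753] c [ 0.4744 -0.3506] D 113.8 rms mm 8.01
[ 259  137  117   93 7776] c [ 0.4695 -0.0437] D 115.8 rms mm 11.8
[ 121  143  112   87 8110] c [0.4715 0.1122] D 114.3 rms mm 5.42
[ 424  171   75   59 1964] c [ 0.4556 -0.2052] D 69.3 rms mm 6.77
[   3  183   62   47 1948] c [0.4541 0.2738] D 59.1 rms mm 4.91
```

View pics/w14.png

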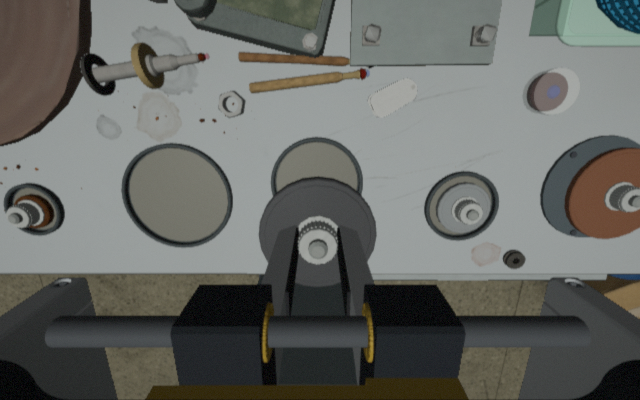

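```bash
python3 - <<'E'
from h import *
s,M,o=wrist(); print(o["tool_pos"])
print(plane(s,M,318,137,.01)-[.051,0,0],plane(s,M,272,175,.01),plane(s,M,363,175,.01))
E
```

```text
[ 0.47999078 -0.04387786  0.15481856]
[ 0.48093547 -0.04517641  0.01      ] [0.49106274 0.00505704 0.01      ] [ 0.49091552 -0.09426831  0.01      ]
```

>>> {"method": "arm_command", "body": {
  "plan": [0,0,3,0,0,0,1,0,0,3,0,0,0,1,0,0,2.5,0,0,0,1,0,0,1.5,0,0,0,1,0,0,0.5,0,0,0,1,0,0,0,0,0,0,1,0,0,0,0,0,0,1,0,0,0,0,0,0,1]
}}

```text
time: 26.98
tool_pos: [0.481, -0.0432, 0.0514]
ee_rot: [3.141, -0.002, 0.001]
wrist_force: [-0.9, 0.1, -2.9]
width: 0.0251
```

```bash
python3 - <<'E'
from h import *
s,M,o=wrist(); print(o["tool_pos"],o["ee_rot"],o["wrist_force"],o["width"])
cv2.imwrite("pics/w15.png",s["pixels"][:,:,::-1])
s=cams.snapshot("scene");cv2.imwrite("pics/s15.png",cv2.resize(s["pixels"][180:340,240:440,::-1],None,fx=3.6,fy=3.6,interpolation=cv2.INTER_CUBIC))
E
```

```text
[ 0.48098819 -0.04317577  0.05144421] [ 3.14110585e+00 -1.89165320e-03  6.05015896e-04] [-0.85367287  0.05796597 -2.87585444] 0.025080136941121423
```

View pics/w15.png

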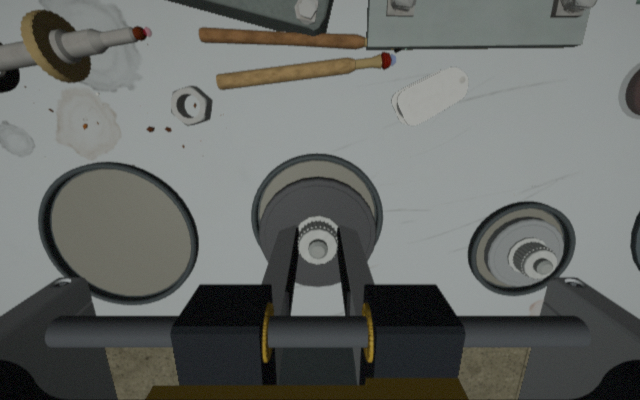

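View pics/s15.png

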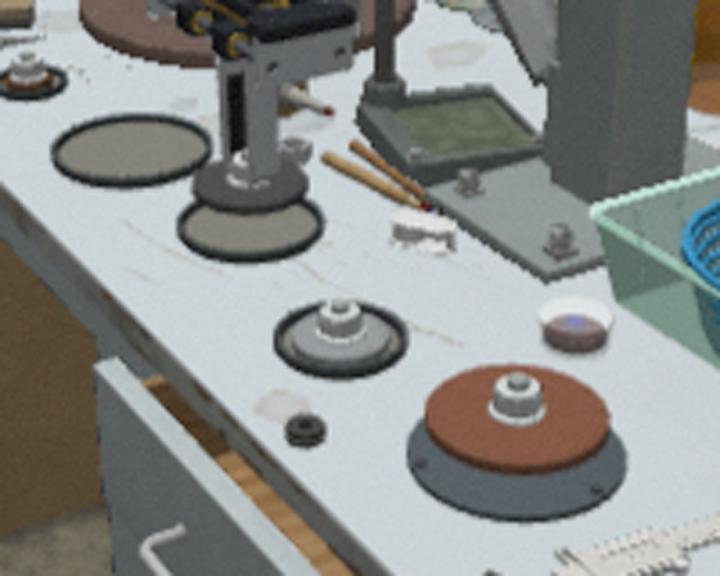

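>>> {"method": "arm_command", "body": {
  "plan": [-0.05,0.05,1,0,0,0,1,0,0,0.8,0,0,0,1,0,0,0.4,0,0,0,1,0,0,0.1,0,0,0,1,0,0,0,0,0,0,1,0,0,0,0,0,0,1]
}}

```text
time: 27.82
tool_pos: [0.4801, -0.0436, 0.0278]
ee_rot: [3.141, -0.001, 0.001]
wrist_force: [0.2, 1.4, -1.8]
width: 0.0251
```

>>> {"method": "arm_command", "body": {
  "plan": [0,0,0.1,0,0,0,1,0,0,0,0,0,0,1,0,0,0,0,0,0,1]
}}

```text
time: 28.2
tool_pos: [0.4798, -0.0436, 0.0265]
ee_rot: [3.141, -0.0, 0.001]
wrist_force: [1.2, 0.1, -3.4]
width: 0.0252
```

>>> {"method": "arm_command", "body": {
  "plan": [0,0,0.1,0,0,0,1,0,0,0,0,0,0,1]
}}

```text
time: 28.45
tool_pos: [0.4797, -0.0435, 0.0253]
ee_rot: [3.142, 0.0, 0.001]
wrist_force: [0.1, 0.1, -3.1]
width: 0.025
```

>>> {"method": "arm_command", "body": {
  "plan": [0,0,0.1,0,0,0,1,0,0,0.1,0,0,0,1,0,0,0,0,0,0,1]
}}

```text
time: 28.82
tool_pos: [0.4797, -0.0435, 0.0233]
ee_rot: [3.142, 0.0, 0.001]
wrist_force: [0.2, -0.2, -2.8]
width: 0.0252
```

>>> {"method": "arm_command", "body": {
  "plan": [0,0,0.1,0,0,0,1,0,0,0,0,0,0,1]
}}

```text
time: 29.08
tool_pos: [0.4799, -0.0435, 0.0228]
ee_rot: [3.142, -0.0, 0.001]
wrist_force: [-0.8, 0.9, -0.5]
width: 0.0255
```

>>> {"method": "arm_command", "body": {
  "plan": [0,0,0.05,0,0,0,1,0,0,0,0,0,0,1]
}}

```text
time: 29.32
tool_pos: [0.48, -0.0435, 0.0226]
ee_rot: [3.142, -0.001, 0.001]
wrist_force: [-1.4, 1.4, 3.0]
width: 0.0249
```

>>> {"method": "arm_command", "body": {
  "plan": [0,0,0,0,0,0,0.6,0,0,0,0,0,0,0.4,0,0,0,0,0,0,0.4,0,0,0,0,0,0,0.4,0,0,-1,0,0,0,0.4,0,0,-3,0,0,0,0.4,0,0,-5,0,0,0,0,0,0,-4,0,0,0,0]
}}

```text
time: 30.32
tool_pos: [0.4802, -0.0436, 0.1548]
ee_rot: [3.141, -0.002, 0.001]
wrist_force: [-0.1, -0.0, 0.4]
width: 0.0731
```

>>> {"method": "arm_command", "body": {
  "plan": [0,2.6,0,0,0,0,0,-0.1,4.5,0,0,0,0,0,-0.1,4.5,0,0,0,0,0,-0.1,4.5,0,0,0,0,0,-0.1,4.5,0,0,0,0,0,-0.1,4.5,0,0,0,0,0,-0.1,4,0,0,0,0,0,0,2.5,0,0,0,0,0]
}}

```text
time: 31.32
tool_pos: [0.4737, -0.3616, 0.1526]
ee_rot: [3.141, -0.0, -0.001]
wrist_force: [0.6, 0.4, 0.9]
width: 0.0938
```

>>> {"method": "arm_command", "body": {
  "plan": [0,0,0,0,0,0,0,0,0,0,0,0,0,0]
}}

```text
time: 31.58
tool_pos: [0.4741, -0.3587, 0.1523]
ee_rot: [-3.141, -0.0, 0.001]
wrist_force: [-0.3, 0.2, 0.2]
width: 0.094
```

```bash
python3 - <<'E'
from h import *
s,M,o=wrist(); print(o["tool_pos"],o["ee_rot"],o["wrist_force"],o["width"])
cv2.imwrite("pics/w16.png",s["pixels"][:,:,::-1])
p=o["tool_pos"]; print("expected spigot px",proj(s,M,np.array([p[0],p[1],.052])))
s=cams.snapshot("scene");cv2.imwrite("pics/s16.png",cv2.resize(s["pixels"][180:340,240:440,::-1],None,fx=3.6,fy=3.6,interpolation=cv2.INTER_CUBIC))
E
```

```text
[ 0.47406801 -0.35866532  0.15230467] [-3.14106381e+00 -2.27796601e-04  9.94034378e-04] [-0.27096246  0.15805102  0.19966235] 0.09402608242094444
expected spigot px [316.91433331 196.93401847]
```

View pics/w16.png

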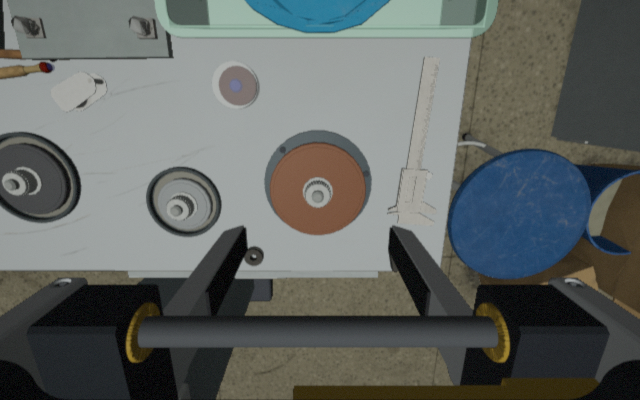

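View pics/s16.png

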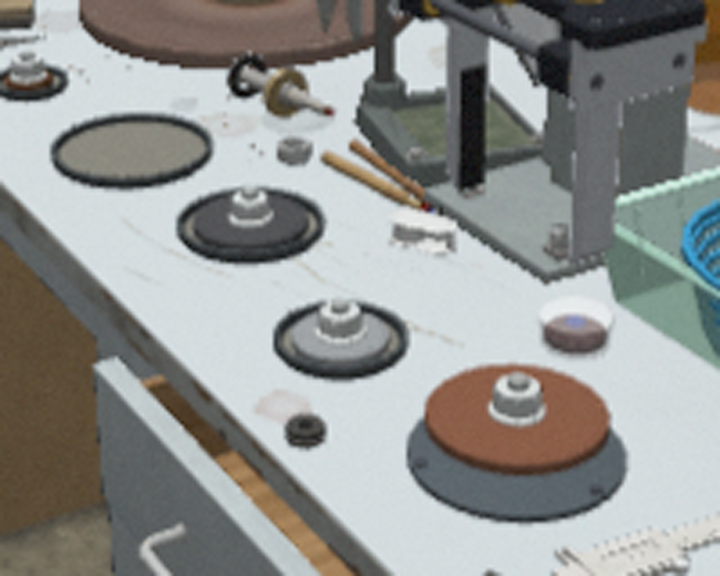

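Three laps are in their dishes. The lap 100 spigot is at about (317,195), lined up. Descending.

>>> {"method": "arm_command", "body": {
  "plan": [0,0,3,0,0,0,0,0,0,3,0,0,0,0,0,0,2.5,0,0,0,0,0,0,1.2,0,0,0,0,0,0,0.5,0,0,0,0,0,0,0,0,0,0,0,0,0,0,0,0,0,0,0,0,0,0,0,0,0]
}}

```text
time: 32.67
tool_pos: [0.4744, -0.36, 0.051]
ee_rot: [3.14, -0.001, 0.0]
wrist_force: [0.0, -0.9, -0.3]
width: 0.094
```

>>> {"method": "arm_command", "body": {
  "plan": [0,0,0.5,0,0,0,0,0,0,0.2,0,0,0,0,0,0,0,0,0,0,0,0,0,0,0,0,0,0]
}}

```text
time: 33.17
tool_pos: [0.474, -0.3596, 0.0429]
ee_rot: [-3.142, 0.0, 0.001]
wrist_force: [-0.3, 0.0, -0.3]
width: 0.094
```

```bash
python3 - <<'E'
from h import *
s,M,o=wrist(); print(o["tool_pos"],o["ee_rot"],o["wrist_force"],o["width"])
cv2.imwrite("pics/w17.png",s["pixels"][:,:,::-1])
p=o["tool_pos"]; print("expected spigot px",proj(s,M,np.array([p[0],p[1],.052])))
E
```

```text
[ 0.47396415 -0.35956976  0.04292535] [-3.14157659e+00  3.45399551e-05  5.16284125e-04] [-0.28367507  0.04534939 -0.32302091] 0.09401080667868013
expected spigot px [316.56286694 250.83227757]
```

View pics/w17.png

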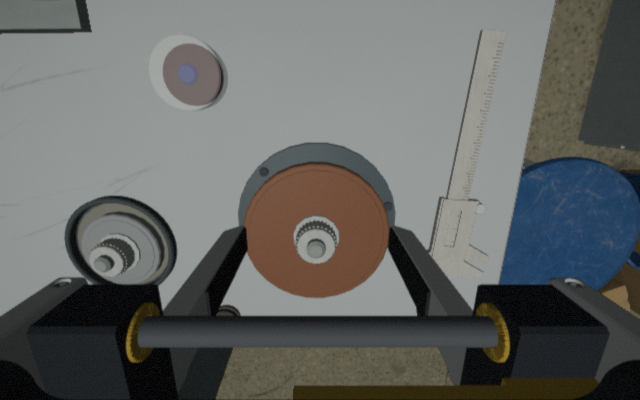

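>>> {"method": "arm_command", "body": {
  "plan": [0,0,0.1,0,0,0,0,0,0,0,0,0,0,0.4,0,0,0,0,0,0,0.6,0,0,0,0,0,0,1,0,0,0,0,0,0,1,0,0,0,0,0,0,1,0,0,0,0,0,0,1,0,0,0,0,0,0,1]
}}

```text
time: 34.22
tool_pos: [0.474, -0.3595, 0.042]
ee_rot: [-3.141, 0.0, 0.0]
wrist_force: [0.0, 3.9, 1.7]
width: 0.0276
```

>>> {"method": "arm_command", "body": {
  "plan": [0,0,0,0,0,0,1,0,0,-0.5,0,0,0,1,0,0,-0.7,0,0,0,1,0,0,-1.2,0,0,0,1,0,0,-2.2,0,0,0,1,0,0,-2.2,0,0,0,1,0,0,-2.2,0,0,0,1,0,0,0,0,0,0,1]
}}

```text
time: 35.22
tool_pos: [0.4753, -0.3608, 0.1353]
ee_rot: [3.137, -0.005, 0.001]
wrist_force: [1.0, 0.3, -3.9]
width: 0.0251
```

```bash
python3 - <<'E'
from h import *
s,M,o=wrist(); print(o["tool_pos"],o["ee_rot"],o["wrist_force"],o["width"])
s=cams.snapshot("scene");cv2.imwrite("pics/s18.png",cv2.resize(s["pixels"][180:340,240:440,::-1],None,fx=3.6,fy=3.6,interpolation=cv2.INTER_CUBIC))
E
```

```text
[ 0.47526732 -0.3608022   0.13531692] [ 3.13713364e+00 -4.65921011e-03  5.02354307e-04] [ 0.95495702  0.29867302 -3.88942526] 0.02508660438385789
```

View pics/s18.png

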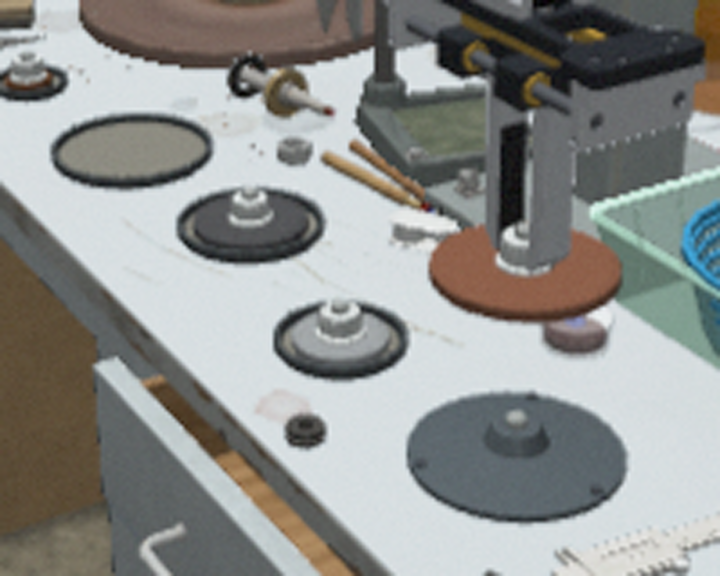

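>>> {"method": "arm_command", "body": {
  "plan": [0,-2.4,0,0,0,0,1,-0.1,-4.5,0,0,0,0,1,-0.1,-4.5,0,0,0,0,1,-0.1,-4.5,0,0,0,0,1,-0.1,-4.5,0,0,0,0,1,-0.1,-4.5,0,0,0,0,1,-0.1,-4.5,0,0,0,0,1,-0.1,-4.5,0,0,0,0,1]
}}

```text
time: 36.33
tool_pos: [0.4651, -0.0178, 0.1308]
ee_rot: [-3.141, 0.002, 0.001]
wrist_force: [-0.4, 0.1, -3.4]
width: 0.0251
```

>>> {"method": "arm_command", "body": {
  "plan": [-0.1,-4.5,0,0,0,0,1,-0.1,-4.5,0,0,0,0,1,-0.1,-3,0,0,0,0,1,-0.1,-1.5,0,0,0,0,1,0,0,0,0,0,0,1,0,0,0,0,0,0,1]
}}

```text
time: 37.08
tool_pos: [0.4625, 0.1136, 0.1317]
ee_rot: [3.141, 0.0, -0.0]
wrist_force: [0.3, -0.2, -4.0]
width: 0.0249
```

```bash
python3 - <<'E'
from h import *
s,M,o=wrist(); print(o["tool_pos"],o["ee_rot"],o["wrist_force"],o["width"])
cv2.imwrite("pics/w19.png",s["pixels"][:,:,::-1])
p=o["tool_pos"]
for d in ([.061,0],[0,.061],[0,-.061]): print(proj(s,M,np.array([p[0]+d[0],p[1]+d[1],.01])))
E
```

```text
[0.46248946 0.1135938  0.13168888] [ 3.14066953e+00  4.87279174e-04 -2.49916744e-04] [ 0.2506457  -0.19343352 -3.99456516] 0.024929076154272655
[316.66960503 130.11897977]
[257.40943089 190.74326289]
[376.14244586 190.56896798]
```

View pics/w19.png

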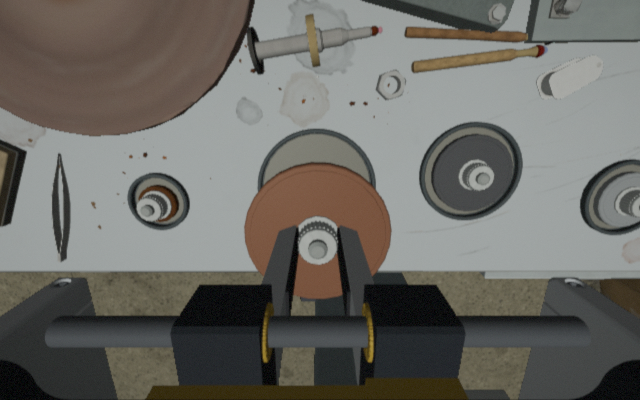

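>>> {"method": "arm_command", "body": {
  "plan": [0,-0.1,2.5,0,0,0,1,0,0,2.5,0,0,0,1,0,0,2,0,0,0,1,0,0,1,0,0,0,1,0,0,0.5,0,0,0,1,0,0,0,0,0,0,1,0,0,0,0,0,0,1,0,0,0,0,0,0,1]
}}

```text
time: 38.12
tool_pos: [0.4632, 0.1155, 0.0477]
ee_rot: [-3.142, -0.002, 0.001]
wrist_force: [-0.5, 0.9, -3.7]
width: 0.025
```

```bash
python3 - <<'E'
from h import *
s,M,o=wrist(); print(o["tool_pos"],o["ee_rot"],o["wrist_force"],o["width"])
cv2.imwrite("pics/w20.png",s["pixels"][:,:,::-1])
s=cams.snapshot("scene");cv2.imwrite("pics/s20.png",cv2.resize(s["pixels"][180:340,200:400,::-1],None,fx=3.6,fy=3.6,interpolation=cv2.INTER_CUBIC))
E
```

```text
[0.46324776 0.11553292 0.04770399] [-3.14152938e+00 -1.50283818e-03  7.26127853e-04] [-0.51284289  0.94671223 -3.69201307] 0.024981135566241295
```

View pics/w20.png

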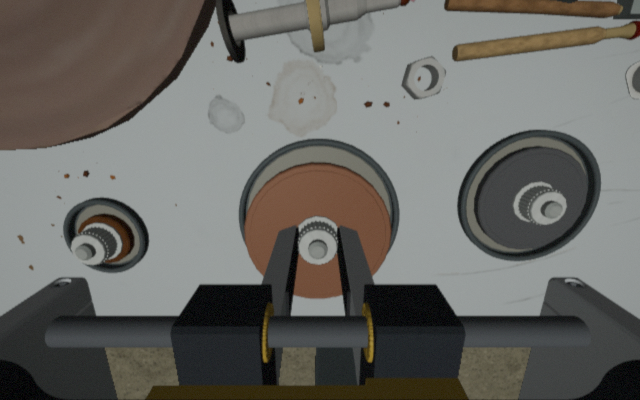

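View pics/s20.png

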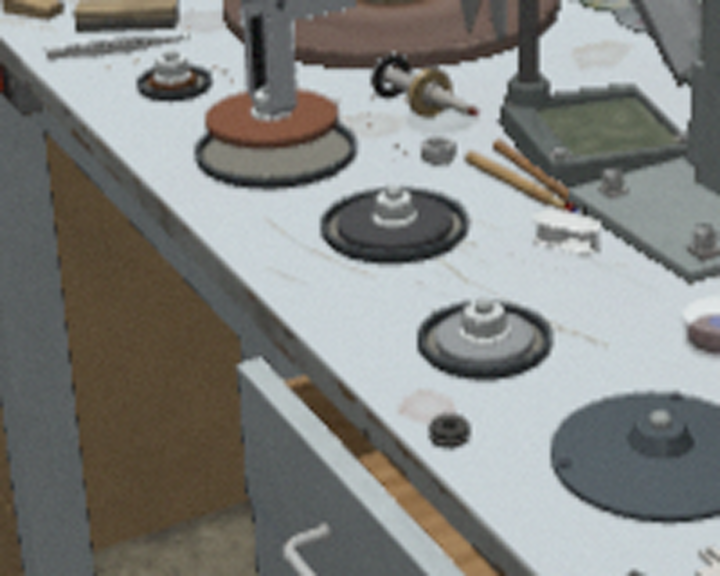

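>>> {"method": "arm_command", "body": {
  "plan": [0,0,1,0,0,0,1,0,0,0.7,0,0,0,1,0,0,0.2,0,0,0,1,0,0,0,0,0,0,1,0,0,0,0,0,0,1,0,0,0,0,0,0,1]
}}

```text
time: 38.98
tool_pos: [0.463, 0.1154, 0.0283]
ee_rot: [3.142, -0.001, 0.001]
wrist_force: [-0.3, 0.5, -4.3]
width: 0.0251
```

>>> {"method": "arm_command", "body": {
  "plan": [0,0,0.1,0,0,0,1,0,0,0,0,0,0,1,0,0,0,0,0,0,1]
}}

```text
time: 39.35
tool_pos: [0.4627, 0.1154, 0.027]
ee_rot: [3.141, -0.0, 0.001]
wrist_force: [-0.5, -0.1, -3.2]
width: 0.025
```

>>> {"method": "arm_command", "body": {
  "plan": [0,0,0.1,0,0,0,1,0,0,0,0,0,0,1]
}}

```text
time: 39.6
tool_pos: [0.4626, 0.1154, 0.0258]
ee_rot: [3.141, 0.0, 0.001]
wrist_force: [0.2, 0.5, -3.7]
width: 0.0251
```

>>> {"method": "arm_command", "body": {
  "plan": [0,0,0.1,0,0,0,1,0,0,0.1,0,0,0,1,0,0,0,0,0,0,1]
}}

```text
time: 39.98
tool_pos: [0.4626, 0.1154, 0.0238]
ee_rot: [3.141, 0.0, 0.001]
wrist_force: [0.3, 0.0, -2.5]
width: 0.0252
```

>>> {"method": "arm_command", "body": {
  "plan": [0,0,0.05,0,0,0,1,0,0,0,0,0,0,1]
}}

```text
time: 40.22
tool_pos: [0.4627, 0.1154, 0.0235]
ee_rot: [3.142, -0.0, 0.001]
wrist_force: [-0.7, -0.2, -2.6]
width: 0.0251
```

>>> {"method": "arm_command", "body": {
  "plan": [0,0,0.05,0,0,0,1,0,0,0,0,0,0,1]
}}

```text
time: 40.48
tool_pos: [0.4628, 0.1155, 0.023]
ee_rot: [3.142, -0.0, 0.001]
wrist_force: [0.0, 1.1, -3.1]
width: 0.0248
```

>>> {"method": "arm_command", "body": {
  "plan": [0,0,0.05,0,0,0,1,0,0,0,0,0,0,1]
}}

```text
time: 40.72
tool_pos: [0.4628, 0.1155, 0.023]
ee_rot: [3.142, -0.0, 0.001]
wrist_force: [-1.3, 0.3, 1.4]
width: 0.025
```

>>> {"method": "arm_command", "body": {
  "plan": [0,0,0.05,0,0,0,1,0,0,0,0,0,0,1]
}}

```text
time: 40.98
tool_pos: [0.4628, 0.1154, 0.0229]
ee_rot: [3.141, -0.0, 0.001]
wrist_force: [-3.9, -0.8, 5.5]
width: 0.0254
```

Contact at z 0.023, as expected. I'll release, back off and inspect all four.

>>> {"method": "arm_command", "body": {
  "plan": [0,0,0,0,0,0,0.6,0,0,0,0,0,0,0.4,0,0,0,0,0,0,0.4,0,0,0,0,0,0,0.4,0,0,-1,0,0,0,0.4,0,0,-3,0,0,0,0.4,0,0,-5,0,0,0,0,0,0,-5,0,0,0,0]
}}

```text
time: 41.98
tool_pos: [0.4625, 0.1154, 0.1639]
ee_rot: [3.142, -0.0, 0.001]
wrist_force: [1.1, 0.7, -0.1]
width: 0.0726
```

>>> {"method": "arm_command", "body": {
  "plan": [-1,0,-5,0,0,0,0,-1,0,-5,0,0,0,0,0,0,-3,0,0,0,0,0,0,0,0,0,0,0,0,0,0,0,0,0,0,0,0,0,0,0,0,0]
}}

```text
time: 42.72
tool_pos: [0.442, 0.1153, 0.2897]
ee_rot: [3.141, 0.004, 0.0]
wrist_force: [-0.1, -0.7, -0.1]
width: 0.0943
```

```bash
python3 - <<'E'
from h import *
s,M,o=wrist(); print(o["tool_pos"],o["ee_rot"],o["wrist_force"],o["width"])
cv2.imwrite("pics/w21.png",cv2.resize(s["pixels"][100:240,:,::-1],None,fx=1.25,fy=1.25))
cv2.imwrite("pics/w21b.png",cv2.resize(s["pixels"][90:210,220:620,::-1],None,fx=2,fy=2,interpolation=cv2.INTER_CUBIC))
s=cams.snapshot("scene");cv2.imwrite("pics/s21.png",cv2.resize(s["pixels"][180:340,220:420,::-1],None,fx=3.6,fy=3.6,interpolation=cv2.INTER_CUBIC))
t=cams.snapshot("top");cv2.imwrite("pics/t21.png",cv2.resize(t["pixels"][180:260,190:410,::-1],None,fx=3.6,fy=3.6,interpolation=cv2.INTER_CUBIC))
dish(t,cw(t),185,246)
E
```

```text
[0.44197452 0.11531468 0.28970873] [3.14096906e+00 4.07386958e-03 4.92332438e-04] [-0.09511753 -0.72017402 -0.07018401] 0.09430059309085338
[   0  185   93   61 4895] c [0.454  0.7774] D 235.3 rms mm 17.29
[ 153  185  139   61 5615] c [0.4611 0.2638] D 297.2 rms mm 41.31
[ 563  185   77   59 3728] c [ 0.4967 -0.8338] D 201.5 rms mm 18.4
```

View pics/w21.png

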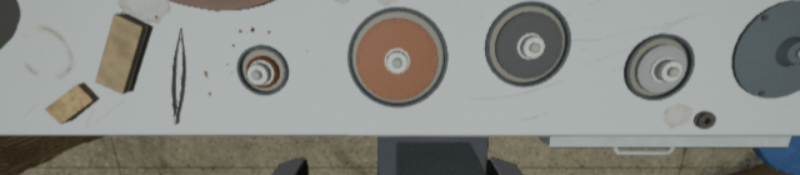

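View pics/s21.png

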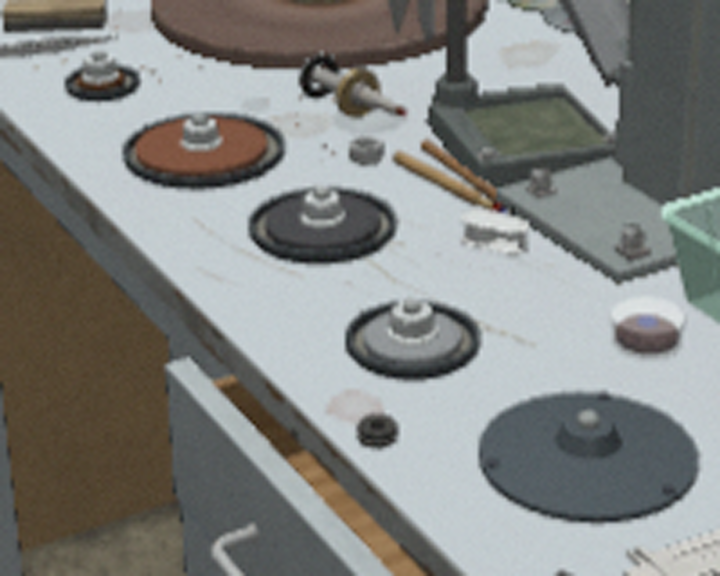

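View pics/t21.png

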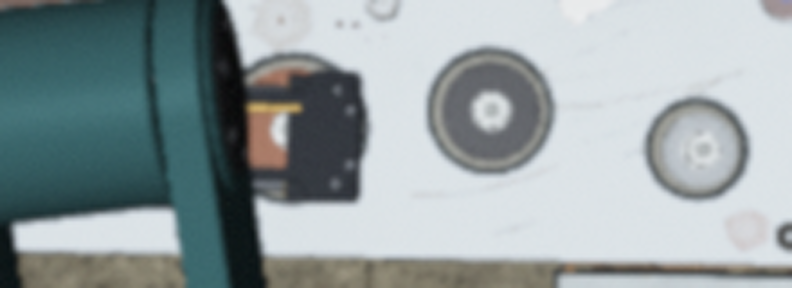

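```bash
python3 - <<'E'
from bench import robot,close_job
o=robot.get_obs();print(o["time"],o["wrist_force"],o["qvel"].round(4))
print(close_job())
E
```

```text
42.875 [0.04107175 0.07535365 0.1927342 ] [ 0.0002 -0.0036 -0.0096  0.0012  0.0009 -0.0005]
the job is handed in; nothing more can be done
None
```

All four laps went from the stack into their own dishes in the order 40, 60, 80, 100. I handed the job in at 42.9 s of the 128 s allowed; the hand-in gives no verdict.

- **Handling:** each lap was gripped by its hub and set down by contact, touching the floor at the expected height with about 3–6 N. The handpiece was not approached.
- **Last checks:** in the final wrist and scene pictures every lap lies flat, hub up and centred inside its dish rim. The gripper was open, clear of everything, with about 0 N on the wrist.
- **Disagreements:** the top and wrist cameras differed by 2–3 mm on dish and stack positions, so I aimed between them, correcting for where the gripped hub appeared. I judged the final centring by eye, not by measurement; each lap has only 7 mm of play in its dish against the 12 mm limit. In the last top view the arm hid the 40 mm dish and part of the 100 mm one, and the automatic circle fit found none of the dishes there, so those two rest on the wrist and scene views.

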